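Take the salvaged parts stack apart into its carriers

TASK

Take the stack of salvaged laptop parts apart from the top down, one part at a time and leaving the rest of the stack where it stands: bracket, circuit board, battery, then disk drive. Lay each part flat, the same way up as it was, on the carrier whose bed matches its outline (each bed is just a little larger than its part), centred and in line between the two end stops. Set the parts down and do not let any of them fall.

Things in the scene. Friction and masses are not known exactly. Their poses are not given: they have to be found in the camera images.
- bracket_centre (a point): Centre (half-way up) of the sheet bracket, bare bent metal, top of the stack: 22 x 70 x 12 mm, 18 to 35 g, handles as a plain block of that size. x runs across the short side, y along the long side, z up. Grasp across the short side.
- board_centre (a point): Centre (half-way up) of the small circuit board (green, with a connector block), under the bracket: 40 x 63 x 13.5 mm, 20 to 40 g, handles as a plain block of that size. x runs across the short side, y along the long side, z up. Grasp across the short side.
- battery_centre (a point): Centre (half-way up) of the battery pack (long black block), under the board: 46 x 130 x 19 mm, about 0.15 to 0.26 kg. x runs across the short side, y along the long side, z up. Grasp across the short side. It lies on the disk drive and overhangs the drive's ends.
- drive_centre (a point): Centre (half-way up) of the disk drive (flat silver block), bottom of the stack, lying on the table: 70 x 100 x 11 mm, about 0.1 kg. x runs across the short side, y along the long side, z up. Grasp across the short side.
- carrier_bracket: Fixed carrier for the sheet bracket: aluminium plate with a grey plastic bed and a low stop across each end, long sides open. Bed 42 mm wide (x) and 94 mm long (y) between the stops; plate 42 x 110 mm over all. Origin at the centre of its underside, on the table; the bed is 6 mm above it, the tops of the stops 14 mm. x runs across, y along its length from stop to stop, z up.
- carrier_board: Fixed carrier for the small circuit board: aluminium plate with a grey plastic bed and a low stop across each end, long sides open. Bed 60 mm wide (x) and 87 mm long (y) between the stops; plate 60 x 103 mm over all. Origin at the centre of its underside, on the table; the bed is 6 mm above it, the tops of the stops 14 mm. x runs across, y along its length from stop to stop, z up.
- carrier_battery: Fixed carrier for the battery pack: aluminium plate with a grey plastic bed and a low stop across each end, long sides open. Bed 66 mm wide (x) and 154 mm long (y) between the stops; plate 66 x 170 mm over all. Origin at the centre of its underside, on the table; the bed is 6 mm above it, the tops of the stops 14 mm. x runs across, y along its length from stop to stop, z up.
- carrier_drive: Fixed carrier for the disk drive: aluminium plate with a grey plastic bed and a low stop across each end, long sides open. Bed 90 mm wide (x) and 124 mm long (y) between the stops; plate 90 x 140 mm over all. Origin at the centre of its underside, on the table; the bed is 6 mm above it, the tops of the stops 14 mm. x runs across, y along its length from stop to stop, z up.
Mind the look-alikes: they are no part of the job. What is shaped like the part that bears battery_centre but pink is not meant. What is shaped like the part that bears drive_centre but blue or pink is not meant.

How it is judged (in metres and radians):
On the way, in this order (a step that is already met when the one before it is completed fails the run):
1. the sheet bracket is laid on its own carrier and released, the rest of the stack still within 5 cm of where it stood (x of bracket_centre in the frame of carrier_bracket between -0.012 and 0.012 m and y of bracket_centre in the frame of carrier_bracket between -0.014 and 0.014 m and z of bracket_centre in the frame of carrier_bracket between 0.008 and 0.016 m and angle between the y axis of bracket_centre and the y axis of carrier_bracket, either way round below 0.2 rad and angle between bracket_centre's own z axis and vertical below 0.1 rad and contact force between the fingers and bracket below 0.1 N and linear speed of bracket below 0.03 m/s and angular speed of bracket below 0.3 rad/s and distance of each of board_centre, battery_centre, drive_centre from where it was at the start of the episode below 0.05 m), for 0.2 s.
2. the small circuit board is laid on its own carrier and released, the rest of the stack still within 5 cm of where it stood (x of board_centre in the frame of carrier_board between -0.012 and 0.012 m and y of board_centre in the frame of carrier_board between -0.014 and 0.014 m and z of board_centre in the frame of carrier_board between 0.00875 and 0.01675 m and angle between the y axis of board_centre and the y axis of carrier_board, either way round below 0.2 rad and angle between board_centre's own z axis and vertical below 0.1 rad and contact force between the fingers and board below 0.1 N and linear speed of board below 0.03 m/s and angular speed of board below 0.3 rad/s and distance of each of battery_centre, drive_centre from where it was at the start of the episode below 0.05 m), for 0.2 s.
3. the battery pack is laid on its own carrier and released, the rest of the stack still within 5 cm of where it stood (x of battery_centre in the frame of carrier_battery between -0.012 and 0.012 m and y of battery_centre in the frame of carrier_battery between -0.014 and 0.014 m and z of battery_centre in the frame of carrier_battery between 0.0115 and 0.0195 m and angle between the y axis of battery_centre and the y axis of carrier_battery, either way round below 0.2 rad and angle between battery_centre's own z axis and vertical below 0.1 rad and contact force between the fingers and battery below 0.1 N and linear speed of battery below 0.03 m/s and angular speed of battery below 0.3 rad/s and distance of drive_centre from where it was at the start of the episode below 0.05 m), for 0.2 s.
4. the disk drive is laid on its own carrier and released (x of drive_centre in the frame of carrier_drive between -0.012 and 0.012 m and y of drive_centre in the frame of carrier_drive between -0.014 and 0.014 m and z of drive_centre in the frame of carrier_drive between 0.0075 and 0.0155 m and angle between the y axis of drive_centre and the y axis of carrier_drive, either way round below 0.2 rad and angle between drive_centre's own z axis and vertical below 0.1 rad and contact force between the fingers and drive below 0.1 N and linear speed of drive below 0.03 m/s and angular speed of drive below 0.3 rad/s), for 0.2 s.
At the end, for the whole second after the job is handed in: All four parts lie on their own carriers, released and at rest: each centre within 12 mm of the carrier's centre across and 14 mm along, flat on the bed (height within 4 mm, tilt under 0.1 rad), upright, and in line with the carrier within 0.2 rad (either way round) (all of step 4 and x of bracket_centre in the frame of carrier_bracket between -0.012 and 0.012 m and y of bracket_centre in the frame of carrier_bracket between -0.014 and 0.014 m and z of bracket_centre in the frame of carrier_bracket between 0.008 and 0.016 m and angle between the y axis of bracket_centre and the y axis of carrier_bracket, either way round below 0.2 rad and angle between each of bracket_centre, board_centre, battery_centre's own z axis and vertical below 0.1 rad and contact force between the fingers and bracket below 0.1 N and linear speed of each of bracket, board, battery below 0.03 m/s and angular speed of each of bracket, board, battery below 0.3 rad/s and x of board_centre in the frame of carrier_board between -0.012 and 0.012 m and y of board_centre in the frame of carrier_board between -0.014 and 0.014 m and z of board_centre in the frame of carrier_board between 0.00875 and 0.01675 m and angle between the y axis of board_centre and the y axis of carrier_board, either way round below 0.2 rad and contact force between the fingers and board below 0.1 N and x of battery_centre in the frame of carrier_battery between -0.012 and 0.012 m and y of battery_centre in the frame of carrier_battery between -0.014 and 0.014 m and z of battery_centre in the frame of carrier_battery between 0.0115 and 0.0195 m and angle between the y axis of battery_centre and the y axis of carrier_battery, either way round below 0.2 rad and contact force between the fingers and battery below 0.1 N); the robot touches nothing.
It fails at once if the sheet bracket is let fall or thrown (faster than 0.9 m/s while not held) (linear speed of bracket above 0.9 m/s and contact force between the fingers and bracket below 0.1 N).
It fails at once if the small circuit board is let fall or thrown (faster than 0.9 m/s while not held) (linear speed of board above 0.9 m/s and contact force between the fingers and board below 0.1 N).
It fails at once if the battery pack is let fall or thrown (faster than 0.9 m/s while not held) (linear speed of battery above 0.9 m/s and contact force between the fingers and battery below 0.1 N).
It fails at once if the disk drive is let fall or thrown (faster than 0.9 m/s while not held) (linear speed of drive above 0.9 m/s and contact force between the fingers and drive below 0.1 N).
It also fails if it takes over 109 s, if anything falls off the work surface, if the arm or the gripper's body presses on something with over 40 N, if the wrist force passes 120 N, or if a joint passes its speed limit or range.

ROBOT

A 7-joint arm with a two-finger parallel gripper is mounted at the origin on a cart in front of the work surface, level with it; the furniture and walls round the work are solid. World frame = base frame: x ahead of the robot, y to its left, z up, the work surface at z = 0. Lengths are in mm, angles in rad, forces in N, time in s.
With the tool pointing down it reaches from about 425 to 925 mm from the base axis. Payload 6.8 kg.
Tool frame: the origin (TCP) lies between the finger pads; the fingertips stand ahead of it and the grasp point (between the pads) lies 8 mm behind it (r.tips_ahead is the z of the fingertips in the tool frame, in mm); z points along the fingers, y is the direction in which the jaws open and shut (so a half turn about z gives the same grasp; the last joint's range is limited). The gripper opens to 85 mm and grips with 20 to 120 N. Pads are 22 mm wide; open, the fingers measure 114 mm over their backs; the gripper's body (76 mm by 85 mm) begins 54 mm behind the grasp point. The pads swing forward as they close: fully open they stand 13 mm farther back than shut.
Start: joints at [-1.279, 0.477, 0.022, 1.555, -0.011, 1.109, -0.083], TCP at [262.731, 621.787, 242.308] pointing down, gripper open.
Joint ranges: [-2.96, 2.96], [-0.34, 2.1], [-1.41, 1.46], [0.24, 2.44], [-1.37, 4.51], [0.17, 1.92], [-2.96, 2.96]. Speed limits (rad/s): [2.39, 2.39, 3.14, 3.14, 3.14, 3.14, 3.14].

INTERFACE

Orientations are given as a 3x3 rotation matrix whose columns are the frame's x, y, z axes.
In Python, from cell import r gives the robot as it stands.
- The arm moves only by the shell command python3 -m handwheel 'ROWS'. ROWS is JSON, a list of rows, each a list of 5 numbers: the shift along the tool's x, y, z in mm, then the turn about the tool's z in degrees, then the finger opening in mm, from 0 to 85.4. In form: [[tx, ty, tz, yaw, gripper], ...]. A call has 1 to 8 rows; each row shifts and turns the commanded pose from where the row before left it, along the tool's axes as they then stand; what a row does not reach is not made up. A row lasts 1/10 s, in which the tool goes at most 50 mm and 8.59 degrees, less where a joint would pass 70% of its speed; a pose out of reach is approached as far as the arm can. A call with a gripper value outside its range is refused whole. The fingers move at their own pace and stop on an object; the grip force is fixed at half the most. Time passes only in rows, so rows that do not move let the fingers close. It gives the time, the measured TCP pose, the force and the opening at its end, in the units of the state.
- r.state(): the state, without advancing time (a new reading comes with each control period).
- r.get_image(name): name is "scene" or "top" or "wrist"; returns (picture, depth): 384x512x3 uint8, red, green, blue; 384x512 float32, mm along the optical axis (not along the pixel's ray), 0 where there is no reading.
- r.camera_info(name): a dict with "fx", "fy", "cx", "cy" (pixels), "eye" and "orientation" of the camera in the world. Camera axes: x right, y up, looking along -z (the intrinsics and any distortion apply to the point x, -y, -z); pixel columns grow to the right and rows downward; lengths in mm; the calibration is good to about 2 mm. A picture is of the moment at which its call begins: read the wrist's pose just before it. camera_info takes no time and is no camera call; for the wrist camera it gives the pose at the moment of the call.
- r.finish_job(): hands the job in, once; it reports no verdict.
The state is a dict: "clock": time; "joint_positions": joint angles; "qd": joint speeds; "joint_torque": joint torques, N m; "tool_pos": TCP position; "orientation": TCP orientation; "ft_force": force on the tool from outside, world axes, zero at the start; "wrist_torque": the same for the moment, N m; "gripper_width": finger opening in mm.
Only numpy, scipy, OpenCV 4.12 (cv2) and the standard library are available. Lean on these libraries where they do the work, as an engineer would, in place of code of your own. Each camera call takes 0.05 s, during which the arm holds its last target.

## Working session

There is one attempt and no reset: what is moved stays moved. The work goes in short steps, Python scripts to look and compute and a shell command to move; the robot and the scene stay as the last step left them, time stands still between calls to the robot, and variables do not carry over. Pictures are saved under pics/ and viewed, and the job is handed in when it is done.

```bash
ls; mkdir -p pics
python3 - <<'E'
from cell import r
import cv2,numpy as np
print(r.state(), r.tips_ahead)
for n in ["scene","top","wrist"]:
    i=r.camera_info(n); print(n,i)
    p,d=r.get_image(n); cv2.imwrite(f"pics/a_{n}.png",p[:,:,::-1]); np.save(f"pics/a_{n}_d.npy",d)
E
```

```text
pics
{'clock': 0.0, 'joint_positions': array([-1.27908739,  0.47778881,  0.02231889,  1.55643292, -0.01145932,
        1.10929644, -0.0831097 ]), 'qd': array([ 9.42614881e-06, -2.88480034e-03,  3.14746526e-04,  1.15728617e-03,
        1.01651110e-03, -8.58647223e-04,  2.07621618e-03]), 'joint_torque': array([-4.05402288e-04, -5.96438420e+01,  1.60739075e+00, -2.81201684e+01,
        1.23629623e-02,  9.10379458e-03, -1.72071748e-05]), 'tool_pos': array([262.53033605, 621.2451903 , 241.34070034]), 'orientation': array([[-9.21154401e-01,  3.89196953e-01, -5.49593870e-04],
       [ 3.89197308e-01,  9.21152825e-01, -1.71145591e-03],
       [-1.59833481e-04, -1.79041560e-03, -9.99998384e-01]]), 'ft_force': array([ 1.04055833, -0.0475614 , -0.99401195]), 'wrist_torque': array([-0.01944808, -0.00993459,  0.00239891]), 'gripper_width': 85.4293373048236} 11.0
scene {'fx': 355.153634199539, 'fy': 355.153634199539, 'cx': 252.89493099141416, 'cy': 193.31444784803125, 'eye': array([274.60155072, 542.0442392 , 704.9204187 ]), 'orientation': array([[-8.76858770e-01,  3.43399733e-01, -3.36445124e-01],
       [-4.80747876e-01, -6.25729032e-01,  6.14283858e-01],
       [ 4.21431129e-04,  7.00385467e-01,  7.13764681e-01]])}
top {'fx': 394.89804894409997, 'fy': 394.89804894409997, 'cx': 254.04817464348938, 'cy': 195.76471064440688, 'eye': array([400.61494434,  27.33463417, 945.45488772]), 'orientation': array([[-3.12813719e-03,  9.87522998e-01, -1.57443777e-01],
       [-9.99895779e-01, -8.69757009e-04,  1.44108975e-02],
       [ 1.40941548e-02,  1.57472447e-01,  9.87422799e-01]])}
wrist {'fx': 270.4903627894747, 'fy': 270.4903627894747, 'cx': 255.4245486781648, 'cy': 192.2247341588765, 'eye': array([186.5803584 , 654.6792957 , 373.00835466]), 'orientation': array([[ 0.38915626, -0.87315258, -0.2935336 ],
       [ 0.92116838,  0.36800571,  0.12657257],
       [-0.00249513, -0.31965038,  0.94753227]])}
```

View pics/a_scene.png

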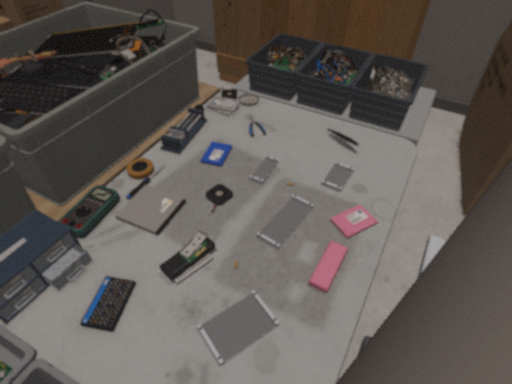

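View pics/a_top.png

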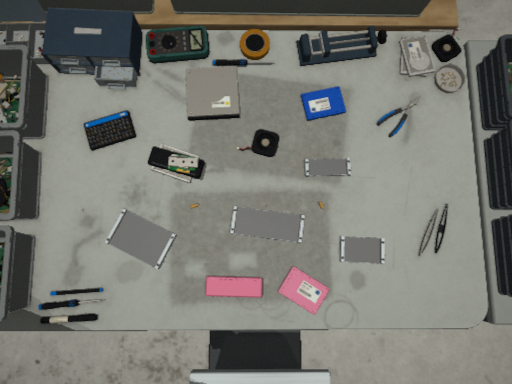

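View pics/a_wrist.png

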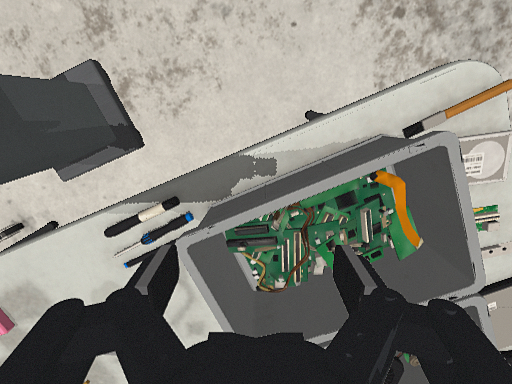

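```bash
cat > h.py <<'E'
from cell import r
import cv2,numpy as np
def cast(name,u,v,z,info=None):
    i=info or r.camera_info(name)
    u=np.asarray(u,float);v=np.asarray(v,float)
    d=np.stack([(u-i['cx'])/i['fx'],-(v-i['cy'])/i['fy'],-np.ones_like(u)],-1)@np.array(i['orientation']).T
    e=np.array(i['eye']); return e+d*((z-e[2])/d[...,2])[...,None]
def cloud(name,d,info=None):
    i=info or r.camera_info(name)
    v,u=np.mgrid[:384,:512]
    p=np.stack([(u-i['cx'])/i['fx']*d,-(v-i['cy'])/i['fy']*d,-d],-1)
    return p@np.array(i['orientation']).T+np.array(i['eye'])
def rect(pts):
    # min-area rect of xy pts -> centre, short, long, angle (deg) of long axis in world
    (c,(w,h),a)=cv2.minAreaRect(np.asarray(pts,np.float32)[:,:2])
    if w>h: ang=a; w,h=h,w
    else: ang=a+90
    return np.round(c,1),round(w,1),round(h,1),round((ang+90)%180-90,1)
E
python3 - <<'E'
from h import *
p=cv2.imread('pics/a_top.png');d=np.load('pics/a_top_d.npy')
c=cv2.resize(p[130:200,130:225],None,fx=8,fy=8,interpolation=cv2.INTER_NEAREST)
cv2.imwrite('pics/b1.png',c)
c=cv2.resize(p[145:275,300:400],None,fx=4,fy=4,interpolation=cv2.INTER_NEAREST)
c2=cv2.resize(p[195:275,95:180],None,fx=4,fy=4,interpolation=cv2.INTER_NEAREST)
cv2.imwrite('pics/b2.png',c);
P=cloud('top',d)
print(np.round(P[140:190:3,140:215:4,2]).astype(int))
s=cv2.imread('pics/a_scene.png')
cv2.imwrite('pics/b3.png',cv2.resize(s[225:290,150:230],None,fx=8,fy=8,interpolation=cv2.INTER_NEAREST))
print(np.round(P[150:180:3,300:360:5,2]).astype(int))
E
```

```text
[[-1  2  2 -1  1 -1  0  3 -1 -1  1 -1  1  2 -2  2  2  0  3]
 [-3 -2  0  2 -2 -2  1  0 -1  1 -1 -2  1  4  2  3  1 -2  1]
 [-1  2  0 -1 25  8 10  9 -1  2 -1  0  4 -1 -1  1 -2 -1  0]
 [ 3 -3 -3 26 29 30 28 12 12 11  7 -1 -1  0  2 -5  2  2 -1]
 [ 0  0  1 30 31 29 28 31 27 29 10  8  7 -2  0  0  2 -1  0]
 [ 0 -2 -1 32 29 28 31 30 44 42 29 29 26 11 13  0  0  4 -2]
 [ 0  0 -1 28 31 29 30 29 43 43 42 42 44 46 41 -2  0  4  0]
 [ 1 -1 29 27 32 30 27 30 43 45 42 42 44 47 44 30 28  0 -3]
 [ 1 -3  0 27 31 29 31 28 45 45 43 43 44 47 47 30 20 -2  3]
 [ 0  2 -3  8 10 17 27 31 31 30 30 39 37 32 28 29  1  1  1]
 [-1 -2  1 -1  9  8 10 11 24 31 33 31 33 29 30 28 -2 -1  2]
 [-3  1  0 -2  0  0 10  9  9  9 11 26 29 30 31 28  1  4  1]
 [ 0  0  0  2  1  1  1  2  8 10 14 13  8 17 28 22 -2 -2  1]
 [ 1  2  1  0  0  0 -1  2  3 -2  8 12 11  1 -1 -1  1  1  1]
 [ 2  0  1  2  2  2  1  2  0  0  0  3  4  1  0  1  0 -1  1]
 [-1  0 -1 -3  2  2  1 -1 -2  3  2  0  1  0 -1  0  3 -3 -2]
 [-3  3  1  2  0  1  1 -1 -1  2  1 -2  1  3 -2  0  1 -1 -1]]
[[  0   0   0   1   1  -1  -1  -2   0   1   2   0]
 [  5   0   2   0  -1  -2   1  -2  -1  -2  -2   0]
 [ -1   1   0  -1   0  -1   0  -2   0   1  -1  -4]
 [  1  10   5   5   9   4   5   5   6   2  14  -3]
 [  1   9   5   6   4   9   1   6   7   4  13   1]
 [ -2   5   6   5   6   6   5   8   5   6  14   0]
 [ -2 945   8   6   6   8   7   4   7   6  13   1]
 [  3   2   4   7   4   4   7  11 945   8  12   1]
 [ -2  -1   7   4   6   6   7   4   5   6   8   0]
 [  2  -3  -2  -2   0   0  -1  -2  -1   2   0   2]]
```

View pics/b1.png

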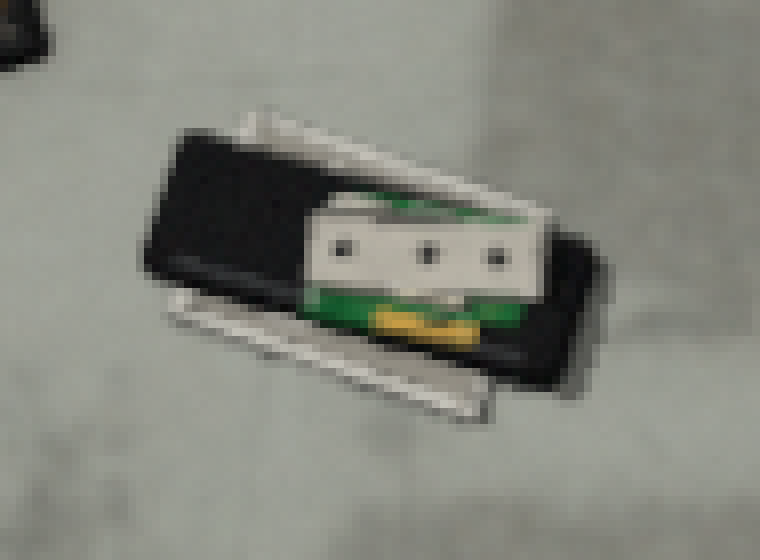

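View pics/b3.png

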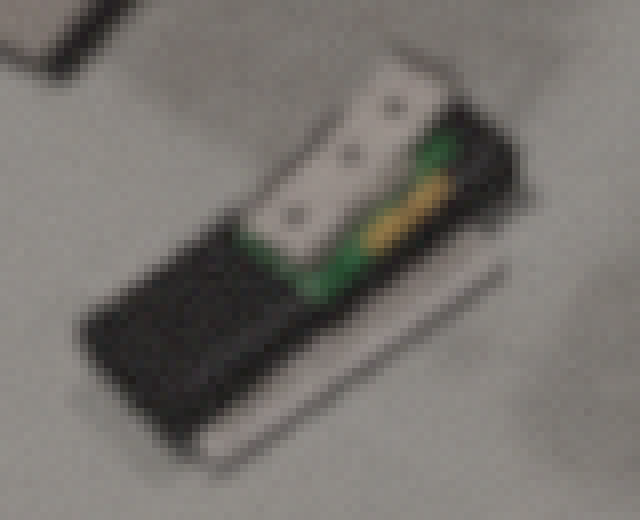

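View pics/b2.png

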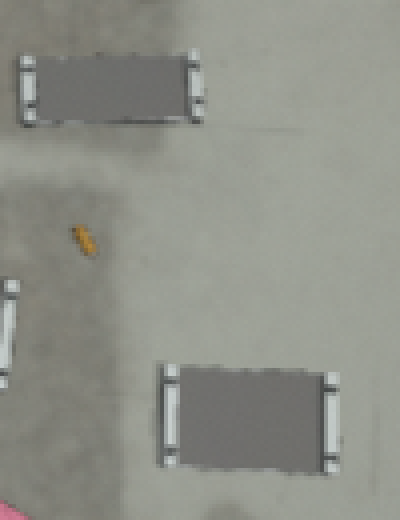

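Run:
```python
from h import *
p=cv2.imread('pics/a_top.png');hsv=cv2.cvtColor(p,cv2.COLOR_BGR2HSV)
for (u,v) in [(327,167),(362,250),(268,224),(141,237)]:
    print(u,v,p[v,u],p[v-25,u])
    ref=np.median(p[v-3:v+4,u-3:u+4].reshape(-1,3),0)
    m=(np.abs(p.astype(int)-ref).max(2)<16).astype(np.uint8)
    m=cv2.morphologyEx(m,cv2.MORPH_OPEN,np.ones((3,3)))
    n,l=cv2.connectedComponents(m); c=max(cv2.findContours((l==l[v,u]).astype(np.uint8),0,2)[0],key=cv2.contourArea)[:,0]
    print(len(c),rect(cast('top',c[:,0],c[:,1],6.)))
# stack
d=np.load('pics/a_top_d.npy');P=cloud('top',d)
for nm in ['black','green','white']:
    R=np.zeros((384,512),bool);R[140:188,140:212]=1
    if nm=='black': m=(hsv[...,2]<70)&R; z=30
    if nm=='green': m=(hsv[...,0]>40)&(hsv[...,0]<90)&(hsv[...,1]>80)&R;z=34
    if nm=='white':
        R[:]=0;R[152:170,165:200]=1; m=(hsv[...,2]>150)&(hsv[...,1]<60)&R;z=50
    v,u=np.nonzero(m); print(nm,len(u),rect(cast('top',u,v,float(z))),np.median(P[m][:,2]),np.percentile(P[m][:,2],[5,25,75,95]))
```

```text
327 167 [106 110 109] [120 128 127]Traceback (most recent call last):
  File "<stdin>", line 9, in <module>
  File "h.py", line 15, in rect
    (c,(w,h),a)=cv2.minAreaRect(np.asarray(pts,np.float32)[:,:2])
                ~~~~~~~~~~~~~~~^^^^^^^^^^^^^^^^^^^^^^^^^^^^^^^^^^
cv2.error: OpenCV(4.12.0) /io/opencv/modules/imgproc/src/convhull.cpp:143: error: (-215:Assertion failed) total >= 0 && (depth == CV_32F || depth == CV_32S) in function 'convexHull'
```

```bash
sed -i 's/np.asarray(pts,np.float32)\[:,:2\]/np.ascontiguousarray(np.asarray(pts)[:,:2],dtype=np.float32)/' h.py
cat > car.py <<'E'
from h import *
p=cv2.imread('pics/a_top.png');hsv=cv2.cvtColor(p,cv2.COLOR_BGR2HSV)
for (u,v) in [(327,167),(362,250),(268,224),(141,237)]:
    ref=np.median(p[v-3:v+4,u-3:u+4].reshape(-1,3),0)
    m=(np.abs(p.astype(int)-ref).max(2)<10).astype(np.uint8)
    m=cv2.morphologyEx(m,cv2.MORPH_OPEN,np.ones((5,5)))
    n,l=cv2.connectedComponents(m); c=max(cv2.findContours((l==l[v,u]).astype(np.uint8),0,2)[0],key=cv2.contourArea)[:,0]
    print(ref,len(c),rect(cast('top',c[:,0],c[:,1],6.)))
# stack
d=np.load('pics/a_top_d.npy');P=cloud('top',d)
for nm in ['black','green','white']:
    R=np.zeros((384,512),bool);R[140:188,140:212]=1
    if nm=='black': m=(hsv[...,2]<70)&R; z=30
    if nm=='green': m=(hsv[...,0]>40)&(hsv[...,0]<90)&(hsv[...,1]>80)&R;z=34
    if nm=='white':
        R[:]=0;R[152:169,165:200]=1; m=(hsv[...,2]>140)&(hsv[...,1]<60)&R;z=50
    v,u=np.nonzero(m); print(nm,len(u),rect(cast('top',u,v,float(z))),np.median(P[m][:,2]),np.percentile(P[m][:,2],[5,25,75,95]))
E
python3 car.py
```

```text
[107. 110. 110.] 21 (array([ 621.5, -165.2]), 40.1, 88.5, -90.0)
[108. 111. 112.] 12 (array([ 421.3, -240.5]), 56.9, 78.7, 87.7)
[114. 116. 117.] 44 (array([483.3, -16.8]), 65.0, 149.4, 83.3)
[111. 114. 114.] 111 (array([450.4, 281.6]), 89.0, 120.3, 63.6)
black 593 (array([626.9, 198.8]), 47.3, 131.4, 74.0) 29.334776060057607 [15.60443914 27.73697048 30.5860308  32.50127111]
green 75 (array([621.1, 177.3]), 43.1, 76.4, 75.7) 30.986783752277347 [20.29160599 29.51016646 32.81593363 34.23123668]
white 277 (array([630.3, 179.1]), 36.4, 65.9, 80.3) 43.392364258476164 [ 9.71688195 41.91944844 44.90592087 46.70115005]
```

```bash
python3 -m handwheel '[[-20,-10,0,0,85],[-42,-22,0,0,85],[-42,-22,0,0,85],[-42,-22,0,0,85],[-42,-22,0,0,85],[-42,-22,0,0,85],[-42,-22,0,0,85],[-42,-22,0,0,85]]'; python3 -m handwheel '[[-42,-22,0,8.2,85],[0,0,0,8.2,85],[0,0,0,8.2,85],[0,0,0,8.2,85],[0,0,0,8.2,85]]'; python3 -c "
from h import *
print(r.state())"
```

```text
clock: 0.95
tool_pos: [489.4, 345.5, 242.4]
orientation: [[-0.921, 0.39, 0.0], [0.39, 0.921, -0.0], [-0.0, -0.0, -1.0]]
ft_force: [1.2, 0.3, -0.2]
gripper_width: 85.3
clock: 1.45
tool_pos: [518.5, 310.4, 242.2]
orientation: [[-0.433, 0.901, -0.0], [0.901, 0.433, -0.0], [-0.0, -0.0, -1.0]]
ft_force: [0.6, -0.0, -0.0]
gripper_width: 85.0
{'clock': 1.45, 'joint_positions': array([-0.85980721,  0.36729341,  0.28166342,  1.74677675, -0.11549793,
        1.04418522, -0.08965551]), 'qd': array([-0.22414684,  0.01792523,  0.28534813,  0.0163162 , -0.12012913,
       -0.00135979, -1.30919624]), 'joint_torque': array([ 1.65157121e+00, -4.99572945e+01,  3.39965701e+00, -2.70596713e+01,
        1.79247614e-01,  3.50846931e-03,  1.74914304e+00]), 'tool_pos': array([518.47833369, 310.3562881 , 242.17386111]), 'orientation': array([[-4.33249788e-01,  9.01273841e-01, -2.92361731e-04],
       [ 9.01273853e-01,  4.33249657e-01, -4.20279444e-04],
       [-2.52121249e-04, -4.45583964e-04, -9.99999869e-01]]), 'ft_force': array([ 0.59175247, -0.01695601, -0.00167435]), 'wrist_torque': array([-0.04628042,  0.01595049,  0.05249891]), 'gripper_width': 85.0204248729622}
```

```bash
python3 -m handwheel '[[0,0,0,8.2,85],[0,0,0,8.2,85],[0,0,0,8.2,85],[0,0,0,8.2,85],[0,0,0,7.5,85]]'; python3 -m handwheel '[[-24,36,0,0,85],[-24,36,0,0,85],[-24,36,-15,0,85],[-24,36,-15,0,85],[0,0,0,0,85],[0,0,0,0,85]]'
cat > w.py <<'E'
from h import *
import sys
i=r.camera_info('wrist');p,d=r.get_image('wrist');n=sys.argv[1]
cv2.imwrite(f'pics/{n}.png',p[:,:,::-1]);np.savez(f'pics/{n}.npz',d=d,**i)
E
python3 w.py c1
```

```text
clock: 1.95
tool_pos: [518.4, 310.5, 242.2]
orientation: [[0.252, 0.968, -0.0], [0.968, -0.252, -0.0], [-0.0, -0.0, -1.0]]
ft_force: [0.3, 0.0, 0.4]
gripper_width: 85.2
clock: 2.55
tool_pos: [634.9, 180.9, 272.5]
orientation: [[0.249, 0.968, 0.0], [0.968, -0.249, -0.0], [-0.0, 0.0, -1.0]]
ft_force: [-0.4, 1.0, -0.0]
gripper_width: 84.8
```

View pics/c1.png

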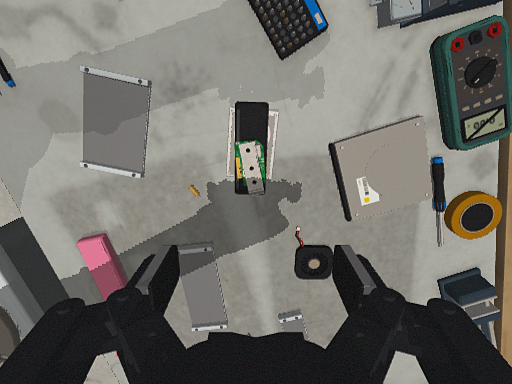

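```bash
python3 -m handwheel '[[0,0,30,0,85],[0,0,40,0,85],[0,0,40,0,85],[0,0,20,0,85],[0,0,0,0,85],[0,0,0,0,85],[0,0,0,0,85]]';python3 w.py c2
python3 - <<'E'
import cv2
p=cv2.imread('pics/c2.png');print(p.shape)
E
```

```text
clock: 3.3
tool_pos: [635.0, 184.3, 144.0]
orientation: [[0.245, 0.97, 0.002], [0.97, -0.245, 0.001], [0.002, 0.002, -1.0]]
ft_force: [-0.4, 0.6, 0.1]
gripper_width: 85.5
(384, 512, 3)
```

View pics/c2.png

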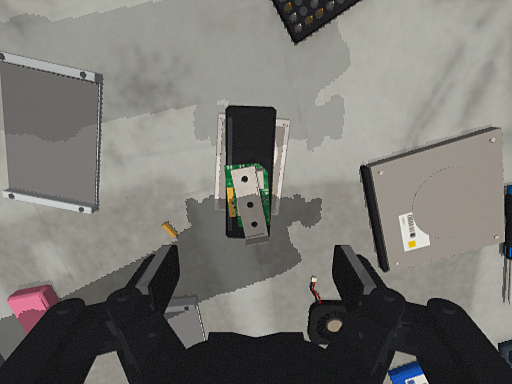

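```bash
cat > c2.py <<'E'
from h import *
z=np.load('pics/c2.npz');p=cv2.imread('pics/c2.png')
info={k:z[k] for k in z.files if k!='d'}
P=cloud('wrist',z['d'],info)
cv2.imwrite('pics/c2z.png',cv2.resize(p[95:250,200:305],None,fx=4.8,fy=3.8*1.0,interpolation=cv2.INTER_CUBIC) if 0 else cv2.resize(p[95:250,200:305],None,fx=3.8,fy=3.8,interpolation=cv2.INTER_CUBIC))
Z=P[...,2]
print(np.round(Z[150:250:4,215:285:4]).astype(int))
for lo,hi in [(40,70),(27.5,70),(7.5,13)]:
    m=(Z>lo)&(Z<hi);m[:100]=0;m[250:]=0;m[:,:205]=0;m[:,300:]=0
    m=cv2.morphologyEx(m.astype(np.uint8),cv2.MORPH_OPEN,np.ones((3,3)))>0
    print(lo,m.sum(),np.median(Z[m]),rect(P[m]))
print(info['eye'])
E
python3 c2.py
```

```text
[[  0  10  10  28  29  30  30  30  29  29  30  31  31  30  29  10  10  10]
 [ -1  10  11  28  30  30  30  29  29  30  30  29  29  30  30  10  11  11]
 [  0  11  11  29  30  30  30  29  30  29  30  29  31  31  31  11  10   9]
 [  0  11  11  29  31  28  31  29  30  29  29  29  30  30  30  11  11  11]
 [  0   9  11  31  32  31  31  31  30  31  32  32  30  30  30  10  12  10]
 [ 10  10  12  31  44  44  44  45  44  44  44  40  31  30  29  11  11  11]
 [  9  10  11  32  44  44  44  43  43  44  50  44  42  31  28  11  10  11]
 [  9   9  11  31  32  44  44  45  44  45  45  44  43  31  29  11  11   8]
 [ 11  10  11  30  31  45  45  43  43  43  44  44  44  31  28  10  10   1]
 [ 10  11  11  31  31  44  42  44  44  44  44  44  44  33  27  11  10  -1]
 [ 10  11  11  32  30  43  45  44  44  44  44  46  32  32  28  12   9   1]
 [ 12  11  11  31  32  31  44  44  44  44  45  51  30  32  27  10  10   0]
 [ 11  10  11  29  31  31  43  45  44  44  43  43  31  32  27  11  10   0]
 [ 12  11  10  29  32  31  43  44  45  44  43  45  31  31  28  11  11   0]
 [ 11  12  11  28  31  32  44  45  44  43  44  44 
[... 325 characters left out ...]
 [  0  -1   1  29  31  30  31  44  44  44  43  44  44  29   0   1   0   1]
 [ -1   1  -1  28  30  30  29  29  44  44  45  44  44  31   0   0   0   0]
 [ -1   0   0  29  30  30  30  30  44  44  45  45  43  44   0   0   1   0]
 [  1   0   1   0   0   0  27  28 276  45  46  47  48  49   0   0   0   1]
 [  1   0   0  -1   1   0   1   1  50  51  53  54  55  56   0   0   0   1]
 [  1 276   0   0   0   0   1   1   1   2   1   1   1   0  -1   1   1   0]]
40 1976 44.033584788245705 (array([629.3, 179.1]), 28.6, 70.7, 82.8)
27.5 6038 30.65258550641225 (array([631.5, 200.4]), 45.1, 127.2, 74.1)
7.5 2069 10.52940410510297 (array([634.2, 205.3]), 69.9, 99.9, 70.7)
[654.47299147 265.01070313 275.76952263]
```

View pics/c2z.png

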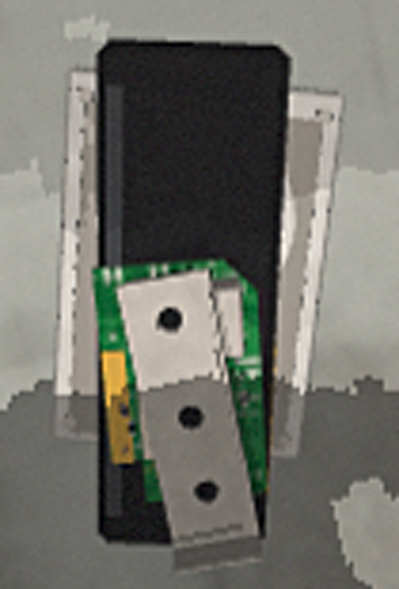

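```bash
cat >> c2.py <<'E'
q=np.array([(117,290),(213,268),(172,545),(255,527)],float)/3.8+[200,95]
C=cast('wrist',q[:,0],q[:,1],44.,info);print(np.round(C,1))
m=(Z>42)&(Z<46);m[:165]=0;m[250:]=0;m[:,:205]=0;m[:,300:]=0
# left edge points per row
L=[];Rr=[]
for v in range(178,236):
    u=np.nonzero(m[v])[0]
    if len(u): L.append(P[v,u[0]]); Rr.append(P[v,u[-1]])
for E_ in (L,Rr):
    E_=np.array(E_,np.float32)[:,:2];l=cv2.fitLine(np.ascontiguousarray(E_),cv2.DIST_HUBER,0,.01,.01).ravel();print(l,np.degrees(np.arctan(l[1]/l[0])))
e=(C[0]+C[2])/2; t=C[2]-C[0];t/=np.linalg.norm(t);n=np.array([-t[1],t[0],0])
print('len',np.linalg.norm(C[2]-C[0]),np.linalg.norm(C[1]-C[0]),'c',e+11*n,e-11*n,'mean',C.mean(0),np.degrees(np.arctan2(t[1],t[0])))
E
python3 c2.py|tail -8; python3 -c "
from h import *
print(r.state()['tool_pos'],r.state()['orientation'][:,1],r.state()['joint_positions'])"
```

```text
[654.47299147 265.01070313 275.76952263]
[[619.6 213.6  44. ]
 [642.5 213.2  44. ]
 [615.1 146.5  44. ]
 [636.5 146.2  44. ]]
[5.9477925e-02 9.9822962e-01 6.1756244e+02 1.8028195e+02] 86.59015
[5.7989430e-02 9.9831718e-01 6.3759406e+02 1.7005026e+02] 86.67558
len 67.2359273527779 22.847907427206366 c [628.31928858 179.26696726  44.        ] [606.37053859 180.76775845  44.        ] mean [628.4238249  179.85915002  44.        ] -93.91162886977662
[635.17162768 184.1663969  144.16457898] [ 0.96956392 -0.24482774  0.0022785 ] [-0.66902052  0.58228845  0.41693221  1.69983733 -0.28495343  0.91678267
 -0.38637734]
```

```bash
python3 -m handwheel '[[-6.2,-5.3,20,0,40],[0,0,25,-5.3,40],[0,0,20,-5.4,40],[0,0,5,0,40],[0,0,0,0,40],[0,0,0,0,40]]';python3 w.py c3
```

```text
clock: 3.95
tool_pos: [628.7, 179.0, 73.9]
orientation: [[0.063, 0.998, 0.002], [0.998, -0.063, 0.001], [0.001, 0.002, -1.0]]
ft_force: [0.6, 0.3, 0.2]
gripper_width: 39.9
```

View pics/c3.png

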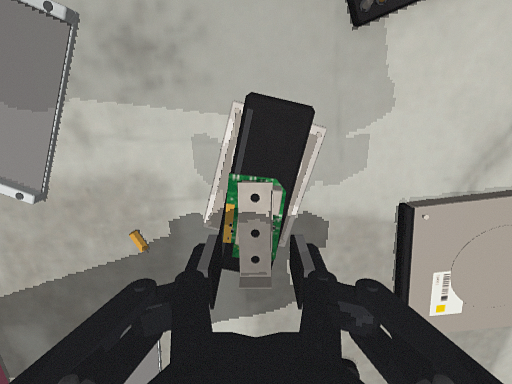

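```bash
python3 -m handwheel '[[0,0,10,0,40],[0,0,7,0,40],[0,0,0,0,40],[0,0,0,0,40]]';python3 -m handwheel '[[0,0,0,0,15],[0,0,0,0,15],[0,0,0,0,15],[0,0,0,0,15],[0,0,0,0,15],[0,0,0,0,15]]'
```

```text
clock: 4.4
tool_pos: [627.4, 178.7, 54.9]
orientation: [[0.061, 0.998, -0.001], [0.998, -0.061, -0.0], [-0.0, -0.001, -1.0]]
ft_force: [-0.6, 0.2, -0.0]
gripper_width: 40.3
clock: 5.0
tool_pos: [628.0, 178.8, 55.7]
orientation: [[0.061, 0.998, 0.001], [0.998, -0.061, 0.0], [0.0, 0.001, -1.0]]
ft_force: [-0.4, 0.2, 3.7]
gripper_width: 20.0
```

```bash
python3 -m handwheel '[[0,0,-2,0,10],[0,0,-5,0,10],[0,0,-10,0,10],[0,0,-15,0,10],[0,0,-20,0,10],[0,0,-20,0,10],[0,0,0,0,10]]';python3 w.py c4
```

```text
clock: 5.7
tool_pos: [629.9, 179.2, 131.5]
orientation: [[0.061, 0.998, 0.006], [0.998, -0.062, 0.002], [0.003, 0.006, -1.0]]
ft_force: [1.2, -0.2, 0.2]
gripper_width: 20.0
```

View pics/c4.png

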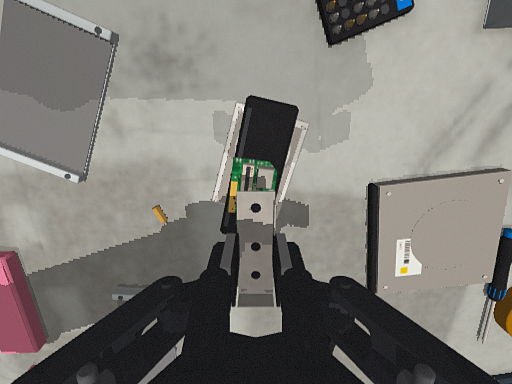

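```bash
python3 -m handwheel '[[-10,0,0,0,10],[-25,2,0,0,10],[-40,2,0,0,10],[-45,2,0,0,10],[-45,2,0,0,10],[-45,2,0,0,10],[-30,2,0,0,10],[-15,0,0,0,10]]';python3 -m handwheel '[[0,0,0,0,10],[0,0,0,0,10]]';python3 w.py c5
```

```text
clock: 6.55
tool_pos: [622.5, -81.5, 126.6]
orientation: [[0.067, 0.998, -0.002], [0.998, -0.067, -0.002], [-0.002, -0.002, -1.0]]
ft_force: [-0.5, -0.4, 0.5]
gripper_width: 19.4
clock: 6.75
tool_pos: [623.8, -74.6, 126.7]
orientation: [[0.06, 0.998, -0.001], [0.998, -0.06, 0.001], [0.001, -0.001, -1.0]]
ft_force: [0.2, 0.3, -0.6]
gripper_width: 19.4
```

View pics/c5.png

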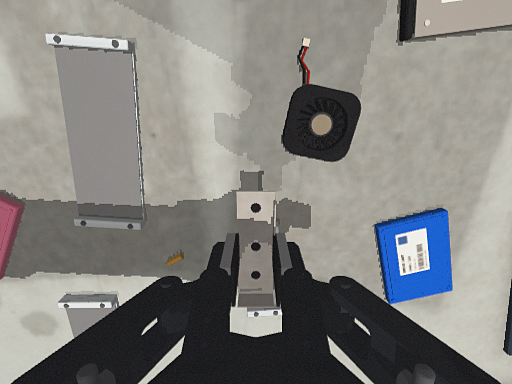

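```bash
cat > m5.py <<'E'
from h import *
z=np.load('pics/c5.npz');p=cv2.imread('pics/c5.png')
info={k:z[k] for k in z.files if k!='d'}
P=cloud('wrist',z['d'],info);Z=P[...,2]
print(np.round(Z[192:310:8,232:280:4]).astype(int))
m=(Z>100)&(Z<150);m[:185]=0;m[306:]=0;m[:,:238]=0;m[:,272:]=0
print(rect(P[m]),np.median(Z[m]),P[m][:,1].max())
s=(Z>10)&(Z<17);s[:305]=0;s[320:]=0;s[:,:240]=0;s[:,290:]=0
print('stop',rect(P[s]),np.median(Z[s]))
s=(Z>3)&(Z<17);s[240:]=0;s[:,:30]=0;s[:,150:]=0
s=cv2.morphologyEx(s.astype(np.uint8),cv2.MORPH_OPEN,np.ones((3,3)))>0
print('batt',rect(P[s]))
E
python3 m5.py
```

```text
[[  2 115 114 115 115 116 115 115 115 115 115  -1]
 [  1 116 115 114 115 115 115 114 116 115 116   0]
 [  0   0 116 115 115 116 116 115 116 115 115   0]
 [  0   0 115 115 115 115 114 116 115 116 116   0]
 [  0   0 114 114 116 115 115 115 115 114 114   9]
 [  0   1 115 116 115 115 115 115 115 115 114  14]
 [127 129 114 115 115 116 115 115 115 114 115 128]
 [136 136 114 116 115 115 115 115 115 115 115 136]
 [144 138 114 115 115 115 116 116 115 116 117 144]
 [151 140 115 115 115 114 115 114 115 115 118 145]
 [153 141 115 115 115 114 116 115 115 115 114 147]
 [154 142 115 114 115 115 115 115 116 115 114 148]
 [152 143 115 114 115 115 115 115 115 116 115 149]
 [153   0 117 118 118 116 117 117 117 117 118 151]
 [153   0 124 125 125 125 124 124 124 125 125 151]]
(array([622.5, -73.9]), 21.1, 70.5, 87.4) 114.96541702726408 -38.51994252920949
stop (array([ 624.5, -217. ]), 9.5, 38.2, 2.4) 13.857536621595429
batt (array([484.9, -18.6]), 66.8, 170.6, 82.5)
```

Run:
```python
from h import *
P=cloud('top',np.load('pics/a_top_d.npy'));Z=P[...,2]
p=cv2.imread('pics/a_top.png').astype(int)
for n,c,h in [('brk',(327,167),(34,18)),('brd',(362,250),(32,24)),('bat',(268,224),(46,26)),('drv',(141,237),(44,40))]:
    m=np.zeros(Z.shape,bool);m[c[1]-h[1]:c[1]+h[1],c[0]-h[0]:c[0]+h[0]]=1
    s=m&(Z>2.8)&(Z<20)
    s=cv2.morphologyEx(s.astype(np.uint8),cv2.MORPH_OPEN,np.ones((3,3)))
    nn,l,st,_=cv2.connectedComponentsWithStats(s);k=1+np.argmax(st[1:,4]);s=l==k
    v,u=np.nonzero(s)
    print(n,rect(P[s]),rect(cast('top',u,v,8.)),np.round(P[s].mean(0),1))
```

```text
brk (array([ 622.4, -165.9]), 42.2, 109.4, -88.1) (array([ 622.6, -166.6]), 42.8, 111.7, -87.5) [ 622.5 -166.5    6.9]
brd (array([ 421.8, -240.9]), 59.6, 103.1, 87.0) (array([ 421.7, -241. ]), 59.3, 104.3, 87.0) [ 421.5 -241.9    7.3]
bat (array([483.1, -18.9]), 65.9, 171.4, 82.5) (array([482.8, -18.4]), 65.7, 170.9, 82.6) [482.8 -18.2   6.9]
drv (array([451. , 282.7]), 90.9, 145.6, 63.7) (array([450.5, 281.7]), 91.2, 144.6, 63.5) [449.8 280.9   7.5]
```

```bash
python3 -m handwheel '[[-12,1,0,-2,10],[-30,2,0,-3,10],[-30,2,20,0,10],[-19.7,1,30,0,10],[0,0,25,0,10],[0,0,10,0,10],[0,0,0,0,10],[0,0,0,0,10]]';python3 w.py c6
```

```text
clock: 7.6
tool_pos: [630.8, -166.4, 43.0]
orientation: [[-0.029, 1.0, 0.001], [1.0, 0.029, 0.001], [0.001, 0.001, -1.0]]
ft_force: [0.1, 1.2, 0.7]
gripper_width: 19.9
```

View pics/c6.png

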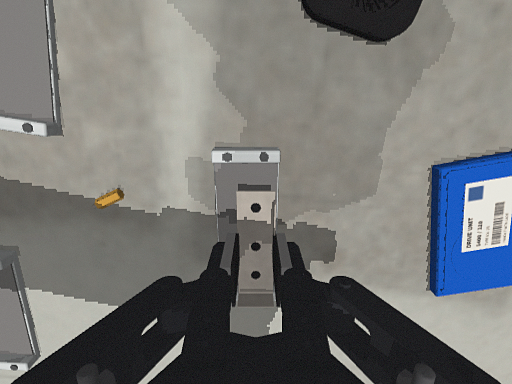

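```bash
cat > m6.py <<'E'
from h import *
z=np.load('pics/c6.npz');info={k:z[k] for k in z.files if k!='d'}
P=cloud('wrist',z['d'],info);Z=P[...,2]
m=(Z>25)&(Z<45);m[:180]=0;m[303:]=0;m[:,:238]=0;m[:,272:]=0
print(rect(P[m]),np.percentile(Z[m],[10,50,90]))
s=(Z>10)&(Z<17);s[:140]=0;s[175:]=0;s[:,:200]=0;s[:,290:]=0
print('stop',rect(P[s]))
s=(Z>3.5)&(Z<9);s[:140]=0;s[230:]=0;s[:,:200]=0;s[:,290:]=0
print('bed',rect(P[s]),np.median(Z[s]));print(r.state()['tool_pos'])
E
python3 m6.py
```

```text
(array([ 629.5, -165.8]), 21.0, 70.6, -87.7) [30.50877936 31.28782786 32.41866494]
stop (array([ 623. , -114.7]), 7.7, 42.0, 1.9)
bed (array([ 623.7, -139.2]), 42.0, 56.8, -88.4) 6.068304571306086
[ 631.06631711 -166.87744682   43.5613331 ]
```

```bash
python3 -m handwheel '[[0,-4.8,8,0,10],[0,0,8,0,10],[0,0,4,0,10],[0,0,2,0,10],[0,0,1,0,10],[0,0,0,0,10],[0,0,0,0,10]]';python3 w.py c7;python3 - <<'E'
from h import *
z=np.load('pics/c7.npz');info={k:z[k] for k in z.files if k!='d'}
P=cloud('wrist',z['d'],info);Z=P[...,2]
p=cv2.imread('pics/c7.png')
m=np.zeros(Z.shape,bool);m[190:265,242:268]=1
print(np.percentile(Z[m],[10,50,90]))
cv2.imwrite('pics/c7.png',p)
E
```

```text
clock: 8.35
tool_pos: [625.2, -168.4, 19.5]
orientation: [[-0.026, 1.0, 0.0], [1.0, 0.026, -0.0], [-0.0, 0.0, -1.0]]
ft_force: [0.2, 0.6, -0.1]
gripper_width: 20.0
[6.84660024 7.58526209 8.36391454]
```

View pics/c7.png

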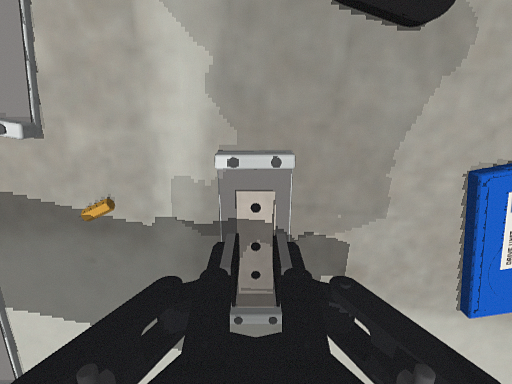

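```bash
python3 -m handwheel '[[0,0,0.7,0,10],[0,0,0,0,10],[0,0,0,0,24],[0,0,0,0,34],[0,0,0,0,44],[0,0,0,0,44],[0,0,0,0,44]]';python3 -m handwheel '[[0,0,-5,0,44],[0,0,-15,0,44],[0,0,-30,0,44],[0,0,-40,0,85],[0,0,-20,0,85],[0,0,0,0,85],[0,0,0,0,85]]';python3 w.py c8
python3 - <<'E'
from h import *
z=np.load('pics/c8.npz');info={k:z[k] for k in z.files if k!='d'}
P=cloud('wrist',z['d'],info);Z=P[...,2]
s=(Z>3)&(Z<20);s[:90]=0;s[330:]=0;s[:,:200]=0;s[:,310:]=0
s=cv2.morphologyEx(s.astype(np.uint8),cv2.MORPH_OPEN,np.ones((3,3)))>0
print(rect(P[s]))
E
```

```text
clock: 9.1
tool_pos: [625.0, -168.2, 18.6]
orientation: [[-0.026, 1.0, 0.0], [1.0, 0.026, 0.0], [0.0, 0.0, -1.0]]
ft_force: [0.4, -0.2, -0.0]
gripper_width: 44.2
clock: 9.8
tool_pos: [625.2, -168.3, 129.7]
orientation: [[-0.026, 1.0, 0.002], [1.0, 0.026, 0.0], [0.0, 0.002, -1.0]]
ft_force: [-0.6, -0.8, 0.0]
gripper_width: 85.1
(array([ 624.5, -166.1]), 42.0, 110.2, -88.3)
```

View pics/c8.png

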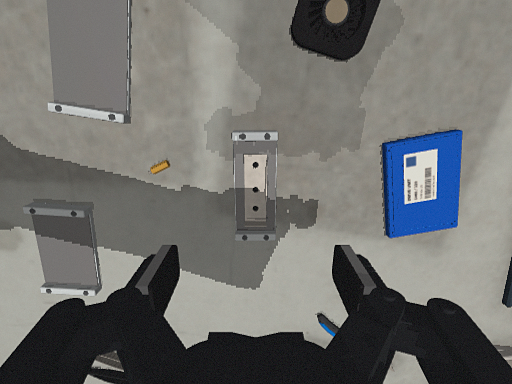

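```bash
python3 - <<'E'
from h import *
z=np.load('pics/c8.npz');info={k:z[k] for k in z.files if k!='d'}
P=cloud('wrist',z['d'],info);Z=P[...,2]
s=(Z>3)&(Z<20);s[:190]=0;s[310:]=0;s[:,:10]=0;s[:,120:]=0
s=cv2.morphologyEx(s.astype(np.uint8),cv2.MORPH_OPEN,np.ones((3,3)))>0
print(rect(P[s]))
E
python3 -m handwheel '[[20,0,0,0,85],[45,0,0,0,85],[48,0,0,0,85],[48,0,0,0,85],[48,0,0,0,85],[48,0,0,0,85],[48,0,0,0,85],[30,0,0,0,85]]';python3 -m handwheel '[[15,15,0,8.3,85],[0,0,0,5.7,85],[0,0,0,0,85],[0,0,0,0,85]]';python3 w.py d1
```

```text
(array([ 423.9, -241.6]), 61.1, 104.1, 87.1)
clock: 10.65
tool_pos: [614.5, 171.6, 127.0]
orientation: [[-0.031, 1.0, -0.003], [1.0, 0.031, 0.001], [0.001, -0.003, -1.0]]
ft_force: [0.0, 0.9, -0.3]
gripper_width: 85.2
clock: 11.05
tool_pos: [630.1, 181.2, 127.5]
orientation: [[0.214, 0.977, -0.002], [0.977, -0.214, -0.001], [-0.002, -0.002, -1.0]]
ft_force: [-0.3, -0.1, -0.6]
gripper_width: 85.1
```

View pics/d1.png

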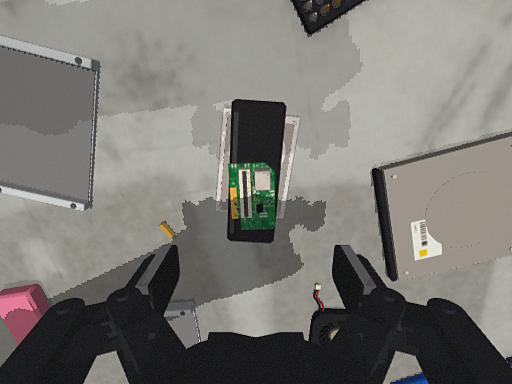

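```bash
cat > m_d1.py <<'E'
from h import *
z=np.load('pics/d1.npz');info={k:z[k] for k in z.files if k!='d'}
P=cloud('wrist',z['d'],info);Z=P[...,2]
p=cv2.imread('pics/d1.png');hsv=cv2.cvtColor(p,cv2.COLOR_BGR2HSV)
cv2.imwrite('pics/d1z.png',cv2.resize(p[150:250,215:300],None,fx=5.5,fy=5.5,interpolation=cv2.INTER_CUBIC))
R=np.zeros(Z.shape,bool);R[155:238,222:283]=1
g=R&(hsv[...,1]>90)&(hsv[...,2]>60)
v,u=np.nonzero(g);print('board z32',rect(cast('wrist',u,v,32.,info)),np.median(Z[g]))
s=(Z>27)&(Z<60);s[:95]=0;s[245:]=0;s[:,:210]=0;s[:,300:]=0
s=cv2.morphologyEx(s.astype(np.uint8),cv2.MORPH_OPEN,np.ones((3,3)))>0
print('batt',rect(P[s]))
s=(Z>40)&(Z<60);s[:95]=0;s[245:]=0;s[:,:210]=0;s[:,300:]=0
print('conn',rect(P[s]),s.sum(),np.median(Z[s]))
s=(Z>7.5)&(Z<60);s[:95]=0;s[245:]=0;s[:,:210]=0;s[:,300:]=0
s=cv2.morphologyEx(s.astype(np.uint8),cv2.MORPH_OPEN,np.ones((3,3)))>0
hull=s&(Z<13);print('drive',rect(P[hull]))
E
python3 m_d1.py
```

```text
board z32 (array([628.4, 183.5]), 42.9, 63.0, 79.2) 31.324577287805113
batt (array([631.6, 199.8]), 45.3, 129.3, 74.0)
conn (array([630.4, 189.3]), 26.5, 43.7, 79.2) 765 41.17534860884305
drive (array([634.1, 205.3]), 69.9, 100.1, 70.7)
```

View pics/d1z.png

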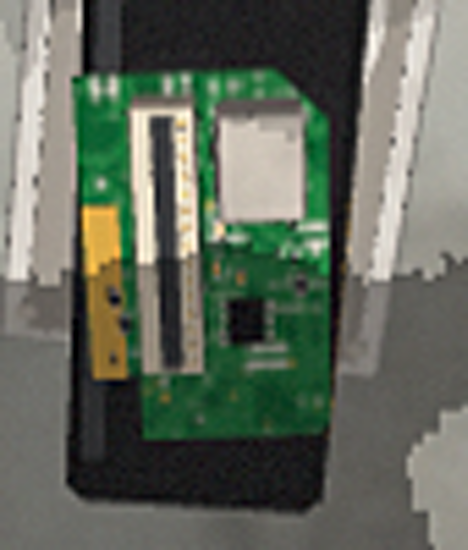

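```bash
python3 -m handwheel '[[1.9,-2.2,15,-1.6,62],[0,0,25,0,62],[0,0,25,0,62],[0,0,10,0,62],[0,0,0,0,62],[0,0,0,0,62]]';python3 w.py d2
```

```text
clock: 11.7
tool_pos: [629.5, 184.1, 54.0]
orientation: [[0.189, 0.982, 0.0], [0.982, -0.189, 0.0], [0.0, 0.0, -1.0]]
ft_force: [0.7, -0.1, 0.6]
gripper_width: 62.0
```

View pics/d2.png

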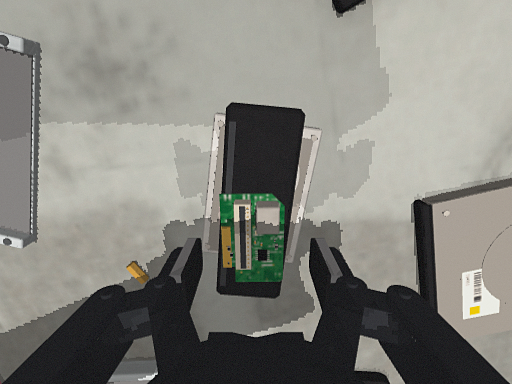

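```bash
python3 -m handwheel '[[0,-1,5,0,62],[0,0,3,0,62],[0,0,2.5,0,62],[0,0,0,0,62],[0,0,0,0,62]]';python3 -m handwheel '[[0,0,0,0,52],[0,0,0,0,42],[0,0,0,0,32],[0,0,0,0,30],[0,0,0,0,30],[0,0,0,0,30]]'
```

```text
clock: 12.25
tool_pos: [628.2, 184.5, 43.1]
orientation: [[0.189, 0.982, 0.0], [0.982, -0.189, 0.0], [0.0, 0.0, -1.0]]
ft_force: [0.6, -0.5, -0.2]
gripper_width: 61.9
clock: 12.85
tool_pos: [628.5, 184.5, 43.6]
orientation: [[0.189, 0.982, 0.001], [0.982, -0.189, 0.0], [0.0, 0.001, -1.0]]
ft_force: [-0.5, 0.8, 5.9]
gripper_width: 37.5
```

```bash
python3 -m handwheel '[[0,0,-2,0,25],[0,0,-4,0,25],[0,0,-8,0,25],[0,0,-15,0,25],[0,0,-25,0,25],[0,0,-25,0,25],[0,0,-10,0,25],[0,0,0,0,25]]';python3 w.py d3
```

```text
clock: 13.65
tool_pos: [629.3, 184.8, 134.4]
orientation: [[0.189, 0.982, 0.004], [0.982, -0.189, 0.002], [0.002, 0.003, -1.0]]
ft_force: [-0.3, -0.2, -0.7]
gripper_width: 37.6
```

View pics/d3.png

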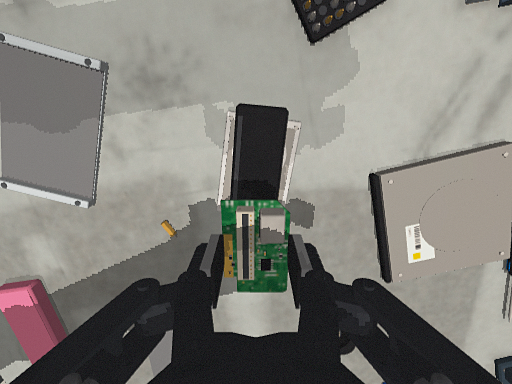

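```bash
python3 -m handwheel '[[0,0,0,-4,25],[-10,-4,0,-4,25],[-30,-12,0,0,25],[-42,-18,0,0,25],[-42,-18,0,0,25],[-42,-18,0,0,25],[-42,-18,0,0,25],[-42,-18,0,0,25]]';python3 -m handwheel '[[-42,-18,0,0,25],[-42,-18,0,0,25],[-42,-18,0,0,25],[-40,-16,0,0,25],[-20,-8,20,0,25],[0,0,30,0,25],[0,0,20,0,25],[0,0,10,0,25]]';python3 -m handwheel '[[0,0,0,0,25],[0,0,0,0,25]]';python3 w.py d4
```

```text
clock: 14.5
tool_pos: [506.9, -60.8, 131.0]
orientation: [[0.05, 0.999, -0.002], [0.999, -0.05, -0.0], [-0.0, -0.002, -1.0]]
ft_force: [1.4, -0.7, 0.1]
gripper_width: 37.6
clock: 15.3
tool_pos: [419.6, -240.6, 49.6]
orientation: [[0.051, 0.999, -0.004], [0.999, -0.051, 0.001], [0.001, -0.004, -1.0]]
ft_force: [-0.1, -0.9, 0.7]
gripper_width: 37.9
clock: 15.5
tool_pos: [421.6, -241.2, 52.2]
orientation: [[0.05, 0.999, -0.0], [0.999, -0.05, 0.0], [0.0, -0.0, -1.0]]
ft_force: [-0.2, -0.1, -0.5]
gripper_width: 37.8
```

View pics/d4.png

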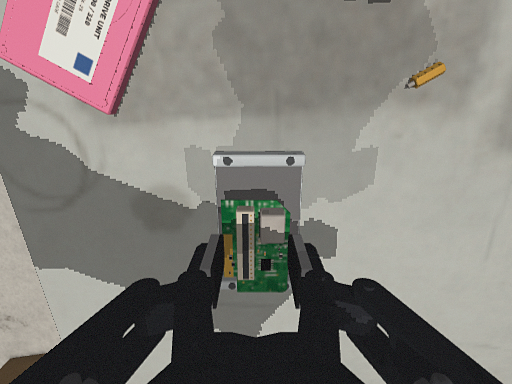

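```bash
cat > m_d4.py <<'E'
from h import *
import sys
z=np.load('pics/d4.npz');info={k:z[k] for k in z.files if k!='d'}
P=cloud('wrist',z['d'],info);Z=P[...,2]
hsv=cv2.cvtColor(cv2.imread('pics/d4.png'),cv2.COLOR_BGR2HSV)
R=np.zeros(Z.shape,bool);R[195:300,212:296]=1
g=R&(hsv[...,1]>90)&(hsv[...,2]>60)&(Z>25)
zz=np.median(Z[g]);v,u=np.nonzero(g);print('board',zz,rect(cast('wrist',u,v,zz,info)),Z[225:235,225:229].mean(),Z[270:280,275:280].mean())
s=(Z>10)&(Z<17);s[:140]=0;s[175:]=0;s[:,:200]=0;s[:,320:]=0
print('stop',rect(P[s]))
s=(Z>3.5)&(Z<9);s[:140]=0;s[230:]=0;s[:,:200]=0;s[:,310:]=0
print('bed',rect(P[s]));print(r.state()['tool_pos'])
E
python3 m_d4.py
```

```text
board 40.02498132732117 (array([ 421.1, -242.1]), 39.7, 62.1, 87.1) 40.008307717409835 39.963226228914515
stop (array([ 425.6, -194. ]), 8.1, 60.0, -2.9)
bed (array([ 424.4, -218.4]), 57.1, 60.1, -3.1)
[ 422.03160054 -241.34659679   52.63596427]
```

```bash
python3 -m handwheel '[[0.8,2,10,0,25],[0,0,12,0,25],[0,0,6,0,25],[0,0,3,0,25],[0,0,1,0,25],[0,0,0.5,0,25],[0,0,0,0,25],[0,0,0,0,25]]';python3 w.py d5;python3 - <<'E'
from h import *
z=np.load('pics/d5.npz');info={k:z[k] for k in z.files if k!='d'}
Z=cloud('wrist',z['d'],info)[...,2]
print(np.round(Z[205:290:8,222:292:6],1))
E
```

```text
clock: 16.35
tool_pos: [423.1, -240.3, 19.7]
orientation: [[0.051, 0.999, -0.001], [0.999, -0.051, 0.001], [0.001, -0.001, -1.0]]
ft_force: [-2.5, 1.4, 4.8]
gripper_width: 37.6
[[ 8.5  7.1  7.4  8.   8.4  7.8  8.5  7.3  6.9  7.9  6.6  6.4]
 [ 7.1  7.7  6.6 17.  16.2 16.9  7.9 16.4 15.1 15.9 15.6  7.5]
 [ 7.9  7.7  6.7 16.7 17.  17.   6.9 19.8 19.4 19.  19.7  7.4]
 [ 6.8  7.1  7.2 16.7 17.9 16.6  7.4 19.2 19.5 20.9 19.8  7.3]
 [16.   7.8  8.  16.7 17.5 16.4  8.6 19.2 19.7 18.5 19.7 11.2]
 [17.   7.4  6.7 16.8 17.6 16.8  8.   7.2  7.   7.8  7.6 12.7]
 [17.3  7.   8.5 16.6 15.9 16.9  7.3  8.3  7.8  7.   7.1 12.8]
 [19.5  7.8  7.6 16.8 17.  17.1  7.7  8.7  8.9  6.8  8.1 15.1]
 [21.1  8.2  7.5 15.6 17.6 17.2  8.3  9.4  8.8  7.2  6.4 17.2]
 [ 5.6  7.1  6.5 17.3 16.9 17.   8.2  7.4  7.5  7.4  7.7  5.3]
 [ 6.1  6.8  5.9  8.1  7.4  6.6  7.4  7.   7.3  7.4  7.9  5.8]]
```

View pics/d5.png

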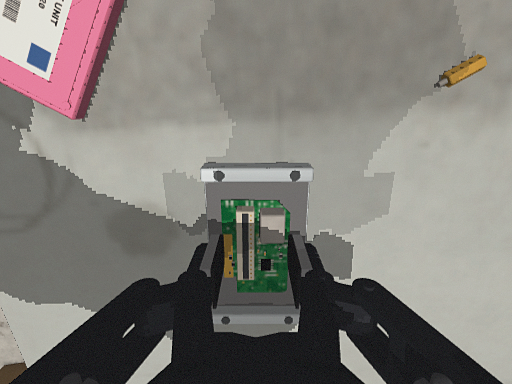

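Seated: the contact force is 4.8 N and the PCB top reads 7.5 mm. The board sits centred in its carrier, so I'm releasing it.

```bash
python3 -m handwheel '[[0,0,0,0,40],[0,0,0,0,48],[0,0,0,0,56],[0,0,0,0,60],[0,0,0,0,60],[0,0,0,0,60]]';python3 -m handwheel '[[0,0,-5,0,60],[0,0,-15,0,60],[0,0,-30,0,60],[0,0,-40,0,85],[0,0,-20,0,85],[0,0,0,0,85],[0,0,0,0,85]]';python3 w.py d6
```

```text
clock: 17.0
tool_pos: [423.7, -240.6, 19.6]
orientation: [[0.051, 0.999, 0.0], [0.999, -0.051, -0.0], [-0.0, 0.0, -1.0]]
ft_force: [-0.3, 0.2, 0.2]
gripper_width: 60.0
clock: 17.7
tool_pos: [423.8, -240.3, 129.8]
orientation: [[0.05, 0.999, 0.001], [0.999, -0.05, 0.0], [0.0, 0.001, -1.0]]
ft_force: [-0.5, -0.8, -0.6]
gripper_width: 85.0
```

View pics/d6.png

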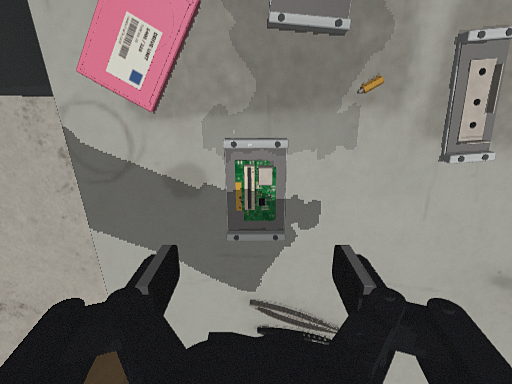

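```bash
python3 -m handwheel '[[20,8,0,0,85],[42,17,0,0,85],[42,17,0,0,85],[42,17,0,0,85],[42,17,0,0,85],[42,17,0,0,85],[42,17,0,0,85],[42,17,0,0,85]]';python3 -m handwheel '[[42,17,0,0,85],[42,17,0,0,85],[42,17,0,0,85],[10,7.4,0,6,85],[0,0,0,7,85],[0,0,0,0,85],[0,0,0,0,85],[0,0,0,0,85]]';python3 w.py e1
```

```text
clock: 18.55
tool_pos: [565.9, 68.2, 127.9]
orientation: [[0.051, 0.999, -0.003], [0.999, -0.051, -0.001], [-0.001, -0.003, -1.0]]
ft_force: [1.1, -1.1, -0.4]
gripper_width: 85.5
clock: 19.35
tool_pos: [631.2, 198.6, 128.9]
orientation: [[0.273, 0.962, -0.001], [0.962, -0.273, -0.001], [-0.001, -0.001, -1.0]]
ft_force: [-0.0, -0.5, -0.2]
gripper_width: 84.6
```

```bash
cat > m_e1.py <<'E'
from h import *
z=np.load('pics/e1.npz');info={k:z[k] for k in z.files if k!='d'}
P=cloud('wrist',z['d'],info);Z=P[...,2]
s=(Z>5)&(Z<60);s[:70]=0;s[262:]=0;s[:,:200]=0;s[:,320:]=0
s=cv2.morphologyEx(s.astype(np.uint8),cv2.MORPH_OPEN,np.ones((3,3)))>0
print('batt',rect(P[s&(Z>26)]),np.median(Z[s&(Z>26)]));print('drive',rect(P[s&(Z<13)&(Z>7.5)]));print(r.state()['tool_pos'],r.state()['orientation'][:,1])
E
python3 m_e1.py
```

```text
batt (array([632.2, 200.4]), 45.0, 128.8, 73.9) 29.651588853685823
drive (array([634.2, 205.4]), 70.0, 99.8, 70.7)
[631.31883411 198.67119474 129.21220809] [ 9.61938790e-01 -2.73264168e-01 -6.77797458e-04]
```

View pics/e1.png

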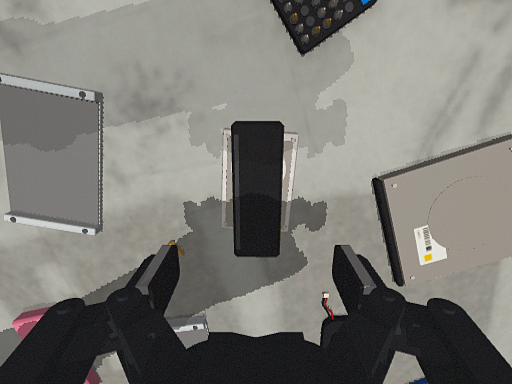

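```bash
python3 -m handwheel '[[2,0.3,20,0,68],[0,0,30,0,68],[0,0,30,0,68],[0,0,14,0,68],[0,0,8,0,68],[0,0,4,0,68],[0,0,0,0,68],[0,0,0,0,68]]';python3 -m handwheel '[[0,0,0,0,58],[0,0,0,0,48],[0,0,0,0,38],[0,0,0,0,35],[0,0,0,0,35],[0,0,0,0,35]]'
```

```text
clock: 20.2
tool_pos: [633.3, 201.5, 24.8]
orientation: [[0.274, 0.962, 0.002], [0.962, -0.274, 0.001], [0.001, 0.001, -1.0]]
ft_force: [-0.3, -0.9, -0.1]
gripper_width: 67.8
clock: 20.8
tool_pos: [633.2, 201.4, 24.7]
orientation: [[0.274, 0.962, 0.001], [0.962, -0.274, 0.001], [0.001, 0.001, -1.0]]
ft_force: [-0.4, -0.4, 5.3]
gripper_width: 44.0
```

```bash
python3 -m handwheel '[[0,0,-2,0,30],[0,0,-4,0,30],[0,0,-8,0,30],[0,0,-15,0,30],[0,0,-25,0,30],[0,0,-25,0,30],[0,0,-10,0,30],[0,0,0,0,30]]';python3 w.py e2
```

```text
clock: 21.6
tool_pos: [633.7, 201.6, 114.9]
orientation: [[0.274, 0.962, 0.004], [0.962, -0.274, 0.002], [0.003, 0.003, -1.0]]
ft_force: [-0.4, 0.1, -2.8]
gripper_width: 43.7
```

View pics/e2.png

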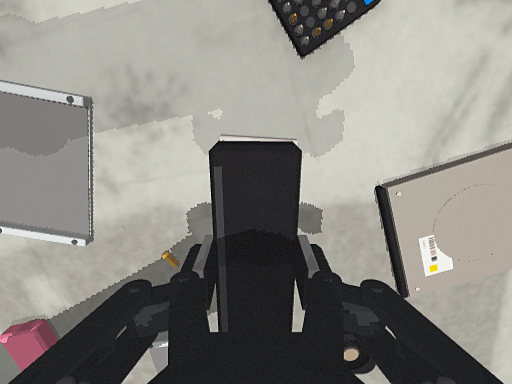

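```bash
python3 -m handwheel '[[0,0,0,-4,30],[0,0,0,-4.4,30],[-15,-8,0,0,30],[-35,-18,0,0,30],[-40,-20,0,0,30],[-40,-20,0,0,30],[-40,-20,0,0,30],[-35,-18,0,0,30]]';python3 -m handwheel '[[-22.8,-10.7,0,0,30],[-10,-5,15,0,30],[0,0,25,0,30],[0,0,20,0,30],[0,0,5,0,30],[0,0,0,0,30],[0,0,0,0,30],[0,0,0,0,30]]';python3 w.py e3
```

```text
clock: 22.45
tool_pos: [500.0, 9.6, 111.4]
orientation: [[0.131, 0.991, -0.003], [0.991, -0.131, -0.001], [-0.001, -0.003, -1.0]]
ft_force: [-0.1, -0.9, -2.3]
gripper_width: 43.9
clock: 23.25
tool_pos: [483.4, -18.8, 48.3]
orientation: [[0.131, 0.991, 0.001], [0.991, -0.131, 0.0], [0.0, 0.001, -1.0]]
ft_force: [-1.0, 0.4, -2.4]
gripper_width: 43.7
```

View pics/e3.png

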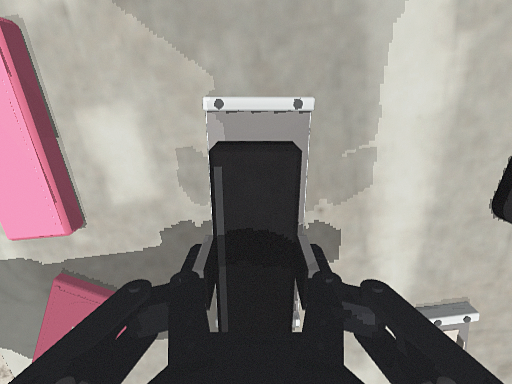

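Run:
```python
from h import *
z=np.load('pics/e3.npz');info={k:z[k] for k in z.files if k!='d'}
P=cloud('wrist',z['d'],info);Z=P[...,2]
b=(Z>40)&(Z<62);b[:135]=0;b[238:]=0;b[:,:205]=0;b[:,305:]=0
s=(Z>10)&(Z<17);s[:90]=0;s[115:]=0;s[:,:195]=0;s[:,325:]=0
B=rect(P[b]);S=rect(P[s]);print(B,np.median(Z[b]),np.round(Z[150:230:20,225:300:24],1),S)
t=np.array([.1305,.9914])
Bf=(P[b][:,:2]@t).max(); print('battery c along',Bf-65,'carrier',np.dot(S[0],t)-81)
n=np.array([.9914,-.1305]);print('across',np.dot(B[0],n),np.dot(S[0],n))
```

```text
(array([487.1,  18.7]), 52.5, 55.9, -7.1) 53.208339991780875 [[51.5 53.5 52.8 51.7]
 [53.1 53.4 53.9 53.9]
 [53.9 53.9 54.5 52.2]
 [53.3 53.6 52.6 51.3]] (array([495.2,  62.2]), 7.3, 66.0, -7.5)
battery c along 43.24719978966145 carrier 45.28868
across 480.47058999999996 482.82417999999996
```

```bash
python3 -m handwheel '[[1.5,1,10,0,30],[0,0,9,0,30],[0,0,5,0,30],[0,0,2,0,30],[0,0,1,0,30],[0,0,0.5,0,30],[0,0,0,0,30],[0,0,0,0,30]]'
```

```text
clock: 24.1
tool_pos: [484.0, -17.5, 20.3]
orientation: [[0.131, 0.991, 0.0], [0.991, -0.131, 0.0], [0.0, 0.0, -1.0]]
ft_force: [-0.2, -0.0, -2.7]
gripper_width: 43.7
```

```bash
python3 w.py e4
python3 - <<'E'
from h import *
z=np.load('pics/e4.npz');info={k:z[k] for k in z.files if k!='d'}
Z=cloud('wrist',z['d'],info)[...,2]
print(np.round(Z[160:240:10,215:300:10],1), r.state()['tool_pos'],r.state()['ft_force'])
E
```

```text
[[25.  25.8 25.7 24.9 25.9 25.3 24.4 25.1 24.9]
 [25.3 26.4 24.9 25.5 24.8 25.8 25.2 26.  25.1]
 [24.7 25.7 26.1 25.1 25.2 24.7 23.9 24.7 25. ]
 [25.  24.9 25.1 24.7 25.3 25.5 25.2 25.8 24.4]
 [26.3 25.8 25.5 24.9 25.1 25.4 24.8 24.3 24.8]
 [23.7 26.  25.3 25.3 26.1 25.3 24.7 25.1 24.1]
 [24.5 26.  26.2 24.2 24.7 24.8 26.  25.5 24.7]
 [24.3 25.8 25.9 25.4 26.  25.2 25.2 25.5 23.4]] [484.04215641 -17.49166854  20.27996328] [ 0.62631823 -0.37009418 -2.0450841 ]
```

View pics/e4.png

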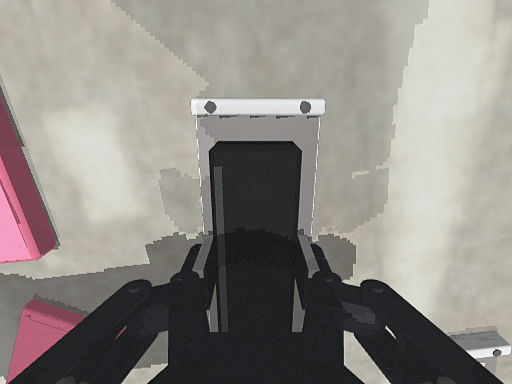

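```bash
python3 -m handwheel '[[0,0,0.5,0,30],[0,0,0.5,0,30],[0,0,0.3,0,30],[0,0,0,0,30],[0,0,0,0,30]]'
```

```text
clock: 24.65
tool_pos: [484.1, -17.5, 19.8]
orientation: [[0.131, 0.991, 0.0], [0.991, -0.131, 0.001], [0.001, 0.0, -1.0]]
ft_force: [-3.4, -0.4, 12.1]
gripper_width: 43.7
```

Contact at 12 N, so the battery is seated. Releasing it.

```bash
python3 -m handwheel '[[0,0,0,0,46],[0,0,0,0,54],[0,0,0,0,62],[0,0,0,0,64],[0,0,0,0,64],[0,0,0,0,64]]';python3 -m handwheel '[[0,0,-5,0,64],[0,0,-15,0,64],[0,0,-30,0,64],[0,0,-40,0,85],[0,0,-20,0,85],[0,0,0,0,85],[0,0,0,0,85]]';python3 w.py e5
```

```text
clock: 25.25
tool_pos: [483.8, -17.5, 18.7]
orientation: [[0.131, 0.991, -0.0], [0.991, -0.131, -0.0], [-0.0, -0.0, -1.0]]
ft_force: [0.4, 0.0, -0.6]
gripper_width: 64.1
clock: 25.95
tool_pos: [483.9, -17.2, 129.0]
orientation: [[0.13, 0.991, 0.001], [0.991, -0.13, 0.001], [0.001, 0.001, -1.0]]
ft_force: [-0.4, -0.0, -0.4]
gripper_width: 85.0
```

View pics/e5.png

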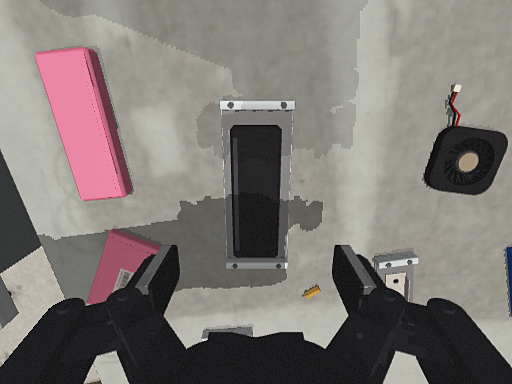

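```bash
python3 - <<'E'
from h import *
z=np.load('pics/e5.npz');info={k:z[k] for k in z.files if k!='d'}
P=cloud('wrist',z['d'],info);Z=P[...,2]
R=np.zeros(Z.shape,bool);R[90:275,210:300]=1
print(rect(P[R&(Z>21)&(Z<30)]),rect(P[R&(Z>3)&(Z<30)]))
E
python3 -m handwheel '[[20,10,0,0,85],[40,20,0,0,85],[40,20,0,0,85],[40,20,0,0,85],[40,20,0,0,85],[40,20,0,0,85],[20,10,0,5,85],[0,0,0,7,85]]';python3 -m handwheel '[[0,0,0,0,85],[0,0,0,0,85],[0,0,0,0,85]]';python3 w.py f1;python3 - <<'E'
from h import *
z=np.load('pics/f1.npz');info={k:z[k] for k in z.files if k!='d'}
P=cloud('wrist',z['d'],info);Z=P[...,2]
s=(Z>7)&(Z<16);s[:70]=0;s[262:]=0;s[:,:180]=0;s[:,340:]=0
s=cv2.morphologyEx(s.astype(np.uint8),cv2.MORPH_OPEN,np.ones((3,3)))>0
print('drive',rect(P[s]),np.median(Z[s]))
E
```

```text
(array([483.1, -19. ]), 45.0, 129.6, 82.4) (array([484.5, -18.1]), 66.2, 169.7, 82.4)
clock: 26.8
tool_pos: [634.4, 209.3, 126.2]
orientation: [[0.333, 0.943, -0.002], [0.943, -0.333, 0.001], [0.0, -0.002, -1.0]]
ft_force: [-1.1, 0.2, -0.1]
gripper_width: 85.1
clock: 27.1
tool_pos: [633.7, 203.6, 128.1]
orientation: [[0.333, 0.943, -0.001], [0.943, -0.333, -0.001], [-0.001, -0.001, -1.0]]
ft_force: [0.2, -0.3, 0.1]
gripper_width: 84.9
drive (array([634. , 205.2]), 70.0, 100.5, 70.6) 10.859231494082607
```

View pics/f1.png

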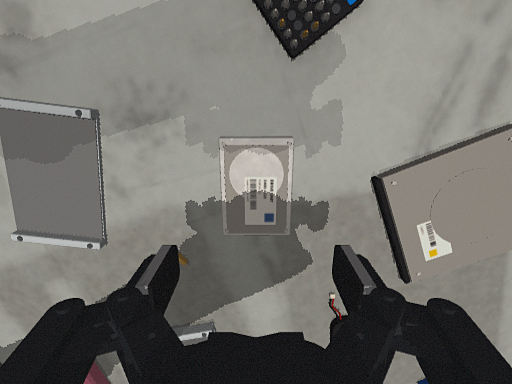

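Run:
```python
from h import *
for n,tz,w in [('f1',128.1,85),('e1',128.9,85),('d2',54,62),('c3',73.9,40),('e3',48.3,44),('c6',43.3,20)]:
    z=np.load(f'pics/{n}.npz');info={k:z[k] for k in z.files if k!='d'}
    P=cloud('wrist',z['d'],info);Z=P[...,2]
    out=[]
    d=z['d'].copy(); 
    m=(d>60)&(d<185)   # near things = gripper
    m[:200]=0;m[:,200:310]=0
    c=cv2.connectedComponentsWithStats(m.astype(np.uint8))
    for k in range(1,c[0]):
        if c[2][k,4]>300:
            zz=Z[c[1]==k]; out.append((c[2][k,:4].tolist(),np.round(np.percentile(zz,[0.1,.5,2])-tz,1).tolist()))
    print(n,w,out)
```

```text
f1 85 [([0, 245, 200, 139], [3.0, 5.9, 11.6]), ([310, 245, 202, 139], [3.1, 5.7, 11.5])]
e1 85 [([0, 245, 200, 139], [3.1, 6.0, 11.7]), ([310, 245, 202, 139], [2.9, 5.8, 11.6])]
d2 62 [([2, 238, 198, 146], [-0.7, 2.1, 8.2]), ([310, 238, 200, 146], [-2.9, 0.3, 6.5])]
c3 40 [([310, 243, 193, 141], [0.6, 6.8, 21.8]), ([9, 244, 191, 140], [1.6, 8.5, 29.6])]
e3 44 [([0, 200, 76, 41], [-40.8, -39.7, -37.6]), ([8, 244, 192, 140], [-0.1, 6.2, 20.7]), ([310, 244, 194, 140], [-0.5, 5.9, 19.4])]
c6 20 [([431, 200, 81, 50], [-40.4, -39.5, -36.4]), ([310, 273, 191, 111], [30.8, 33.2, 37.0]), ([11, 276, 189, 108], [30.6, 33.3, 37.4])]
```

```bash
python3 -m handwheel '[[1.6,-0.2,20,0,85],[0,0,35,0,85],[0,0,35,0,85],[0,0,15,0,85],[0,0,0,0,85],[0,0,0,0,85]]';python3 w.py f2
```

```text
clock: 27.75
tool_pos: [635.4, 206.1, 24.9]
orientation: [[0.334, 0.943, 0.001], [0.943, -0.334, 0.0], [0.001, 0.001, -1.0]]
ft_force: [-0.1, 0.1, -0.1]
gripper_width: 84.9
```

View pics/f2.png

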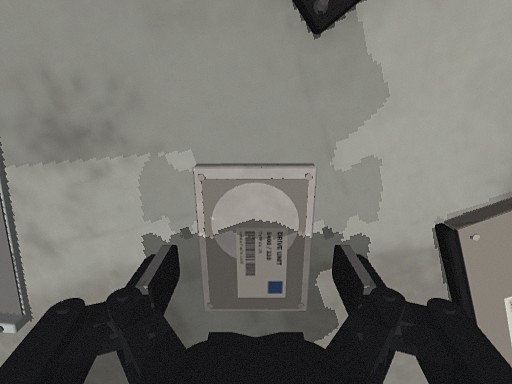

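```bash
python3 -m handwheel '[[0,-0.7,8,0,85],[0,0,6,0,85],[0,0,3,0,85],[0,0,1.5,0,85],[0,0,0,0,85],[0,0,0,0,85]]';python3 -m handwheel '[[0,0,0,0,78],[0,0,0,0,72],[0,0,0,0,66],[0,0,0,0,60],[0,0,0,0,60],[0,0,0,0,60]]'
```

```text
clock: 28.4
tool_pos: [634.0, 206.6, 5.4]
orientation: [[0.334, 0.943, 0.0], [0.943, -0.334, 0.0], [0.0, 0.0, -1.0]]
ft_force: [0.4, 0.4, 0.6]
gripper_width: 85.2
clock: 29.0
tool_pos: [634.4, 206.6, 6.2]
orientation: [[0.334, 0.943, 0.001], [0.943, -0.334, 0.0], [0.001, 0.001, -1.0]]
ft_force: [-1.6, -0.1, 4.9]
gripper_width: 67.8
```

```bash
python3 -m handwheel '[[0,0,-1,0,55],[0,0,-3,0,55],[0,0,-6,0,55],[0,0,-12,0,55],[0,0,-20,0,55],[0,0,-20,0,55],[0,0,-8,0,55],[0,0,0,0,55]]';python3 w.py f3
```

```text
clock: 29.8
tool_pos: [635.0, 206.9, 77.1]
orientation: [[0.334, 0.943, 0.003], [0.943, -0.334, 0.001], [0.002, 0.002, -1.0]]
ft_force: [0.2, 0.1, -1.3]
gripper_width: 67.4
```

View pics/f3.png

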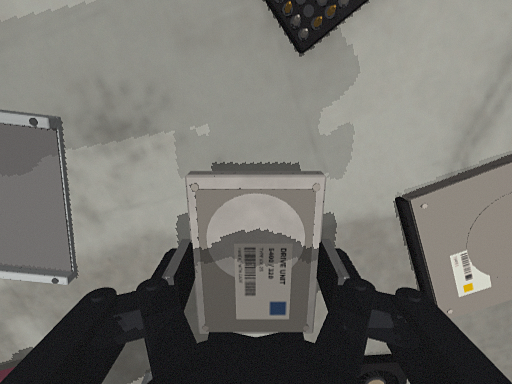

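```bash
python3 -m handwheel '[[0,0,0,3.5,55],[0,0,0,3.4,55],[-1,-8,0,0,55],[-2,-18,0,0,55],[-2,-25,0,0,55],[-2,-28,0,0,55],[-2,-28,0,0,55],[-2,-28,0,0,55]]';python3 -m handwheel '[[-1.8,-28,0,0,55],[-1,-20,0,0,55],[0,-10,0,0,55],[0,-4.4,5,0,55],[0,0,15,0,55],[0,0,8,0,55],[0,0,0,0,55],[0,0,0,0,55]]';python3 w.py f4
```

```text
clock: 30.65
tool_pos: [505.9, 257.0, 74.6]
orientation: [[0.443, 0.897, -0.001], [0.897, -0.443, -0.001], [-0.001, -0.001, -1.0]]
ft_force: [0.4, 0.3, -1.1]
gripper_width: 67.5
clock: 31.45
tool_pos: [451.5, 281.2, 46.8]
orientation: [[0.446, 0.895, -0.0], [0.895, -0.446, -0.001], [-0.001, 0.0, -1.0]]
ft_force: [0.2, 0.5, -0.8]
gripper_width: 67.3
```

View pics/f4.png

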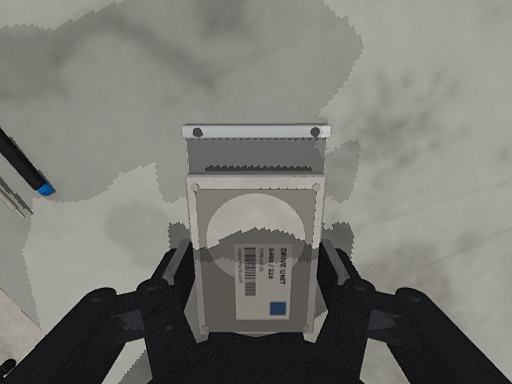

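```bash
cat > m_f.py <<'E'
from h import *
import sys
n=sys.argv[1];lo=float(sys.argv[2])
z=np.load(f'pics/{n}.npz');info={k:z[k] for k in z.files if k!='d'}
P=cloud('wrist',z['d'],info);Z=P[...,2]
b=(Z>lo)&(Z<lo+12);b[:165]=0;b[240:]=0;b[:,:180]=0;b[:,330:]=0
s=(Z>10.5)&(Z<17);s[:110]=0;s[145:]=0;s[:,:165]=0;s[:,350:]=0
B=rect(P[b]);S=rect(P[s]);print(B,np.median(Z[b]),S)
t=np.array([.4446,.8957]);nn=np.array([.8957,-.4446])
print('along drive',np.percentile(P[b][:,:2]@t,99.8)-50,'carrier',np.dot(S[0],t)-66)
print('across',np.dot(B[0],nn),np.dot(S[0],nn));print(r.state()['tool_pos'])
E
python3 m_f.py f4 40
```

```text
(array([464.4, 308.5]), 38.4, 80.4, -26.3) 51.069960661706105 (array([480.3, 340.1]), 7.9, 89.9, -26.5)
along drive 451.7233802536086 carrier 452.16895
across 278.80397999999997 278.99625000000003
[451.62363078 281.44206071  47.13619315]
```

```bash
python3 -m handwheel '[[0.4,0,10,0,55],[0,0,12,0,55],[0,0,7,0,55],[0,0,3,0,55],[0,0,1.5,0,55],[0,0,0,0,55],[0,0,0,0,55],[0,0,0,0,55]]';python3 w.py f5;python3 m_f.py f5 14
```

```text
clock: 32.3
tool_pos: [451.4, 282.6, 14.1]
orientation: [[0.445, 0.896, 0.001], [0.896, -0.445, 0.0], [0.001, 0.0, -1.0]]
ft_force: [-0.3, 0.1, 0.0]
gripper_width: 67.8
(array([463.8, 310.4]), 37.6, 77.9, -26.5) 18.637564769284026 (array([480.9, 341.3]), 5.6, 89.4, -26.3)
along drive 452.7950320990231 carrier 453.51054999999997
across 277.4218200000001 279.00015
[451.32540511 282.54647754  14.09780952]
```

View pics/f5.png

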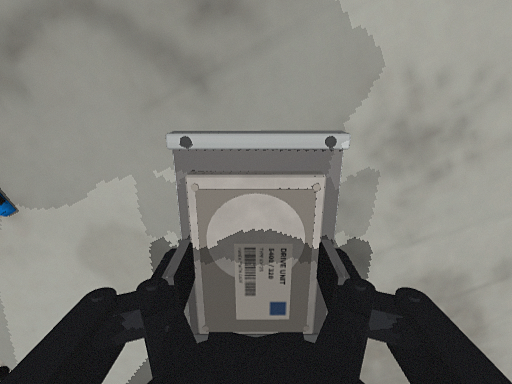

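```bash
python3 -m handwheel '[[0,1,0.8,0,55],[0,0,0.6,0,55],[0,0,0.4,0,55],[0,0,0,0,55],[0,0,0,0,55]]'
```

```text
clock: 32.85
tool_pos: [452.1, 281.9, 12.1]
orientation: [[0.445, 0.896, 0.0], [0.896, -0.445, 0.0], [0.0, 0.0, -1.0]]
ft_force: [-1.0, -0.5, 2.4]
gripper_width: 67.5
```

Contact at 2.4 N, so the drive is down. Releasing it.

```bash
python3 -m handwheel '[[0,0,0,0,71],[0,0,0,0,74],[0,0,0,0,78],[0,0,0,0,82],[0,0,0,0,85],[0,0,0,0,85],[0,0,0,0,85]]';python3 -m handwheel '[[0,0,-4,0,85],[0,0,-10,0,85],[0,0,-25,0,85],[0,0,-40,0,85],[0,0,-30,0,85],[0,0,-10,0,85],[0,0,0,0,85],[0,0,0,0,85]]';python3 w.py f6;python3 - <<'E'
from h import *
z=np.load('pics/f6.npz');info={k:z[k] for k in z.files if k!='d'}
P=cloud('wrist',z['d'],info);Z=P[...,2]
R=np.zeros(Z.shape,bool);R[90:300,190:320]=1
s=R&(Z>3)&(Z<25)
s=cv2.morphologyEx(s.astype(np.uint8),cv2.MORPH_OPEN,np.ones((3,3)))>0
print(rect(P[s]))
t=np.array([.4446,.8957]);c=np.array(rect(P[s])[0])
core=s&(Z>14.8)&(np.abs((P[...,:2]-c)@t)<57)
core=cv2.morphologyEx(core.astype(np.uint8),cv2.MORPH_OPEN,np.ones((3,3)))>0
print(rect(P[core]),np.percentile(Z[core],[5,50,95]))
p,d=r.get_image('top');cv2.imwrite('pics/f_top.png',p[:,:,::-1])
E
```

```text
clock: 33.55
tool_pos: [452.1, 281.9, 12.0]
orientation: [[0.445, 0.896, 0.0], [0.896, -0.445, 0.0], [0.0, 0.0, -1.0]]
ft_force: [0.4, -0.1, -0.0]
gripper_width: 84.7
clock: 34.35
tool_pos: [451.4, 281.9, 130.4]
orientation: [[0.444, 0.896, -0.001], [0.896, -0.444, -0.0], [-0.001, -0.001, -1.0]]
ft_force: [0.4, 0.1, -0.3]
gripper_width: 85.1
(array([451. , 280.8]), 90.2, 140.1, 63.6)
(array([450.8, 280.9]), 69.7, 99.9, 63.7) [15.5898866  16.87877956 18.05203027]
```

View pics/f6.png

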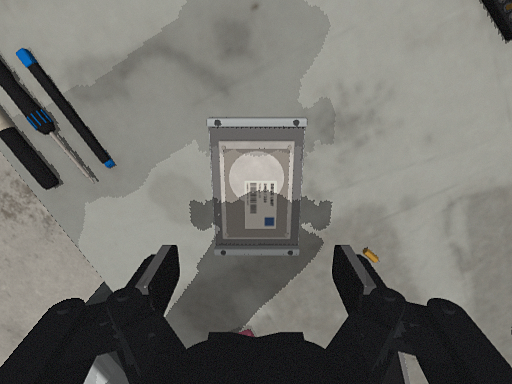

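View pics/f_top.png

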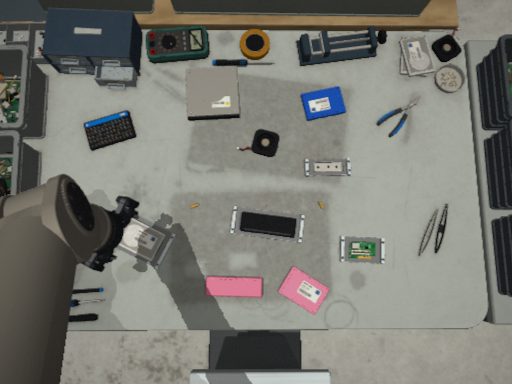

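All four parts are seated and centred, and the gripper is clear of everything.

```bash
python3 -c "
from cell import r
print(r.finish_job())"
```

```text
the job is handed in; nothing more can be done
None
```

I took the stack apart in order (bracket, circuit board, battery, disk drive). Each part was lowered onto its own carrier, released there and left flat, and the job was handed in at about 34 s of the 109 s allowed. The hand-in gives no verdict, so the success below rests on my own checks.

| Part | Last check | Offset from carrier centre | Angle to carrier |
|---|---|---|---|
| Disk drive | Depth measurement after release | About 0.2 mm | 0.1° |
| Battery | Depth measurement after release | About 1.7 mm | In line |
| Bracket | After release, pictures only | Looks central | Looks in line |
| Circuit board | After release, pictures only | Looks central | Looks in line |

- **Bracket and board before release:** depth put the bracket about 5 mm off centre across and the board about 2 mm off, and I corrected both before lowering. The angles agreed within about 1°.
- **Final overview:** the top view shows bracket, board and battery on their carriers. The arm partly hides the drive there, but the wrist view shows it in place. The arm was about 13 cm above the table and touching nothing.
- **Disagreements:** the wrist and top cameras differed by about 2 mm in x. The gripper read about 2 mm less than the true part widths. Neither affected the result.

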